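# Raise the fume hood's sash to its mark

### The arm

A 6-joint arm with a two-finger parallel gripper is mounted at the origin on a cart in front of the work surface, level with it; the furniture and walls round the work are solid. World frame = base frame: x ahead of the robot, y to its left, z up, the work surface at z = 0. Lengths are in m, angles in degrees, forces in N, time in s.
With the tool pointing down it reaches from about 0.35 to 0.875 m from the base axis. Payload 4.2 kg.
Tool frame: the origin (TCP) lies midway between the tips of the shut fingers; the grasp point (between the pads) lies 19 mm behind it; y points along the fingers, z is the direction in which the jaws open and shut, and the axes are right-handed (so a half turn about y gives the same grasp; the last joint's range is limited). The gripper opens to 87 mm and grips with 3 to 60 N. Pads are 19 mm wide; open, the fingers measure 117 mm over their backs; the gripper's body (75 mm by 190 mm) begins 51 mm behind the grasp point.
Start: joints at [-53.938, 22.042, 0.453, 0, -68.411, -14.817], TCP at [0.226, -0.582, 0.197] pointing down, gripper open.
Joint ranges: [-179.83, 179.83], [-69.29, 118.12], [-61.27, 80.66], [-181.25, 117.63], [-171.15, -9.14], [-177.46, 177.46]. Speed limits (degrees/s): [159.86, 159.86, 180, 180, 180, 180].

### API

Orientations are given as [roll, pitch, yaw] about the fixed x, y, z axes, in that order (R = Rz(yaw) Ry(pitch) Rx(roll)).
In Python, from workcell import env gives the robot as it stands. The module is installed in compiled form; this text tells all that it offers. Calls block until the motion is done:
- env.goto(position, orientation): joint-space move of the TCP to a pose.
- env.move_straight(position, rotation=None, rate=0.15, force_limit=None): straight line of the TCP; rotation=None keeps the orientation; rate is the mean speed in m/s. With force_limit (N) it stops when the force on the tool has changed by that much, and returns True; else False.
- env.set_joints(angles): joint-space move.
- env.gripper_to(opening, grasp_force=None): opening from 0.0 (shut) to 1.0 (fully open); grasp_force is the grip in N (None keeps the last); returns when the fingers have stopped.
- env.dwell(seconds).
- env.inverse_kinematics(position, orientation): joint angles nearest the present ones, or None.
- env.read_state(): the state.
- env.grab_frame(name): name is "scene" or "top" or "wrist"; returns a dict with "image" (420x560x3 uint8, blue, green, red), "fx", "fy", "cx", "cy" (pixels), "position" and "orientation" of the camera in the world. Camera axes: x right, y up, looking along -z (the intrinsics and any distortion apply to the point x, -y, -z); pixel columns grow to the right and rows downward; lengths in m; the calibration is good to about 2 mm. A picture is of the moment at which its call begins. There is no depth.
A pose or a line that the arm cannot do raises env.Unreachable and nothing moves.
- env.close_job(): hands the job in, once; it reports no verdict.
Trained networks look in a picture, given as the dict that the camera call returned (one of the last four; its "shot" number tells which), for a name from the list of things; names that differ only in an ending like _2 or _b are one class to them, and where a whole thing is asked for, a point or a joint stands for the part that bears it (a point fixed in the world has none). Each returns a list of dicts, best first, with "score" (0 to 1); they miss things now and then, are a little off and sometimes report something else, mostly with a low value. They report only what shows in the picture. A call takes as long as a camera call.
- env.search_frame(picture, thing): "xyz" ([x, y, z] in m, in world coordinates, good to about 4 mm: the middle of the surface that is visible of it).
- env.trace(picture, thing): "mask" (420x560 bool, what is visible of it).
The state is a dict: "clock": time; "joint_positions": joint angles; "qvel": joint speeds; "joint_torque": joint torques, N m; "position": TCP position; "tool_rot": TCP orientation; "force": force on the tool from outside, world axes, zero at the start; "wrist_torque": the same for the moment, N m; "opening": opening from 0.0 (shut) to 1.0 (fully open).
Only numpy, scipy, OpenCV 4.12 (cv2) and the standard library are available. Lean on these libraries where they do the work, as an engineer would, in place of code of your own. Each camera call takes 0.05 s, during which the arm holds its last target.

### The job

I want to start dyeing, so get the little fume hood ready: first press the fan button on its switch box fully down and let go of it. Then push the sliding window up with the fingertips from beneath the lip along its lower edge, grasping nothing and keeping off the clear pane, until the pointer at the end of the lip is level with the arrow clip on the hood's side post. Leave the window standing there by itself, and do not shift the arrow clip or any of the things standing about.

Things in the scene. Friction and masses are not known exactly. Their poses are not given: they have to be found in the camera images.
- hood: small fume hood fixed on the bench, grey sheet steel, 380 mm wide, 300 deep, 405 high. Origin: centre of its underside; x to its back, y to the left seen from the front, z up; its yaw varies. Its front leans back 25 degrees from the vertical, from x = -150 mm at the foot. A fixed sill panel closes the lowest 98 mm of the slope; the sash slides above it between two side posts 300 mm apart
- sash (a joint): travel of the sliding window up the slope, m: 0 = shut on the sill, 0.15 = upper stop; it starts at 0 to 0.03. Counterweighted: its weight (about 0.6 kg) is balanced and about 3 N of guide friction lets it stay where it is left (up to 5 N along the slope to push it up)
- lip_edge (a point): middle of the front lower edge of the sash's lip: an aluminium strip 292 mm long and 13 mm thick at the window's foot, standing out 40 mm square from its face. Axes of the point (lean with the front, turn with the hood): z = up the slope, the direction of travel; -x = straight out of the window; y = along the lip. The lip's underside is z = 0, from x = 0 (front edge) to 40 mm (window face)
- sash_pointer (a point): tip of the small dark steel pointer at the right-hand end of the lip (seen from the front); moves with the sash; same axes as lip_edge
- mark_clip (a joint): height of the arrow clip on the right side post, m, on the same scale as joint sash: the pointer is level with the arrow when both joints read the same. Held on the post by friction; must not be moved
- mark_tip (a point): tip of the arrow of the brass clip on the right-hand side post (seen from the front), 18 mm long and 20 mm high, pointing left to the sash's pointer; 4 mm beside the pointer's tip when level; same axes as lip_edge
- fan_button_top (a point): centre of the top of the black push button (32 mm diameter) of the fan, facing up, 67 mm above the bench, on a grey switch box 75 x 75 x 45 mm fixed on the bench in front of the hood, to its left or right
- fan_button (a joint): how far the fan button is pressed, m: 0 = up, 0.006 = fully down (about 5 N); a spring returns it; counts as pressed from 0.004
- lip_under: lower half of the sash's lip (7 mm thick, 292 mm long), the part to push from beneath; origin and axes: window face at the lower edge, middle of the lip; z up the slope
- lip_top: upper half of the sash's lip (6 mm thick) with the pointer; same origin and axes as lip_under
- sash_pane: clear plastic pane of the sash, 264 x 136 mm, above the lip; same origin and axes as lip_under; not to be touched
- dauber_jar: glass jar of wool daubers, 80 mm wide, 108 mm high, standing inside the hood; bystander; origin at its foot
- wax_pot: white round pot with lid, 50 mm wide, 57 mm high, in front of the hood on the side away from the switch box; bystander; origin at its foot
- beeswax: yellow block of wax, 35 x 52 x 19 mm, lying in front of the hood; bystander; origin at its underside
- dome_anvil: round dark steel anvil, 50 mm wide, 14 mm high, lying in front of the hood; bystander; origin at its underside
- belt_coil: coiled brown belt, 78 mm wide, 38 mm high, to the left in front of the hood; bystander; origin at its underside
- spool_rust: spool of rust-brown thread, 57 mm wide, 55 mm high, right of the hood; bystander; origin at its foot
- fan_box: grey switch box of the fan, 75 x 75 x 45 mm with a round collar (48 mm diameter, 10 mm high) round the button on its top; fixed on the bench; origin: centre of its underside, 67 mm below the button's top

How it is judged:
By the outcome, as a careful person would: the job done as asked, in the order asked, and still so for the second after the job is handed in, with the robot touching nothing.
It also fails if it takes over 51 s, if anything falls off the work surface, if the arm or the gripper's body presses on something with over 40 N, if the wrist force passes 120 N, or if a joint passes its speed limit or range.

## Working session

There is one attempt and no reset: what is moved stays moved. The work goes in short steps, each a Python script; the robot and the scene stay as the last script left them, time stands still between calls to the robot, and variables do not carry over. Pictures are saved under pics/ and viewed, and the job is handed in when it is done.

```bash
mkdir -p pics; cat > h.py <<'E'
import numpy as np, cv2
from scipy.spatial.transform import Rotation as R
from workcell import env
def save(f,n): cv2.imwrite(f'pics/{n}.png',f['image'])
E
python3 - <<'E'
from h import *
s=env.read_state();print({k:np.round(v,3) for k,v in s.items()})
for n in ['scene','top']:
    f=env.grab_frame(n);save(f,n+'1');print(n,f['fx'],f['cx'],f['cy'],f['position'],f['orientation'],f.keys())
    for t in ['hood','lip_edge','sash_pointer','mark_tip','fan_button_top','lip_under','fan_box','sash_pane','dauber_jar','wax_pot','beeswax','dome_anvil','belt_coil','spool_rust']:
        r=env.search_frame(f,t);print(t,[(np.round(d['xyz'],3),round(d['score'],2)) for d in r[:2]])
print(env.read_state()['clock'])
E
```

```text
{'clock': np.float64(0.0), 'joint_positions': array([-5.3939e+01,  2.2091e+01,  3.7900e-01, -2.8000e-02, -6.8410e+01,
       -1.4818e+01]), 'qvel': array([ 0.071, -0.12 ,  0.073, -0.011,  0.016, -0.067]), 'joint_torque': array([-2.0000e-03, -3.9067e+01,  1.8740e+01,  4.2200e+00,  1.1000e-02,
       -0.0000e+00]), 'position': array([ 0.226, -0.582,  0.196]), 'tool_rot': array([-8.9875e+01,  6.0000e-03,  2.1233e+01]), 'force': array([-0.61 ,  0.272, -0.402]), 'wrist_torque': array([ 0.01 , -0.023,  0.008]), 'opening': np.float64(1.003)}
scene 540.6023142767029 271.798214717371 210.66562652861646 [-0.33821936  0.78654614  0.81212447] [  58.84779955    0.9298694  -126.1603072 ] dict_keys(['image', 'fx', 'fy', 'cx', 'cy', 'position', 'orientation', 'shot'])
hood [(array([0.661, 0.114, 0.213]), 0.95)]
lip_edge [(array([0.624, 0.092, 0.184]), 0.9), (array([0.416, 0.031, 0.02 ]), 0.7)]
sash_pointer [(array([0.626, 0.093, 0.182]), 0.96)]
mark_tip [(array([ 0.58 , -0.102,  0.166]), 0.53), (array([0.66 , 0.114, 0.213]), 0.42)]
fan_button_top [(array([ 0.446, -0.19 ,  0.066]), 0.5), (array([ 0.6
[... 731 characters left out ...]
'position', 'orientation', 'shot'])
hood [(array([0.693, 0.071, 0.323]), 0.81)]
lip_edge [(array([0.619, 0.084, 0.168]), 0.56)]
sash_pointer [(array([0.618, 0.082, 0.168]), 0.77)]
mark_tip []
fan_button_top [(array([0.63 , 0.075, 0.188]), 0.71), (array([ 0.46 , -0.197,  0.07 ]), 0.41)]
lip_under []
fan_box [(array([ 0.453, -0.188,  0.046]), 0.72)]
sash_pane [(array([0.626, 0.078, 0.185]), 0.79)]
dauber_jar []
wax_pot [(array([0.452, 0.345, 0.06 ]), 0.83)]
beeswax [(array([0.418, 0.024, 0.017]), 0.67)]
dome_anvil [(array([0.426, 0.185, 0.018]), 0.57)]
belt_coil [(array([0.514, 0.458, 0.037]), 0.86), (array([0.563, 0.088, 0.141]), 0.72)]
spool_rust [(array([ 0.612, -0.242,  0.055]), 0.71)]
1.5
```

View pics/scene1.png

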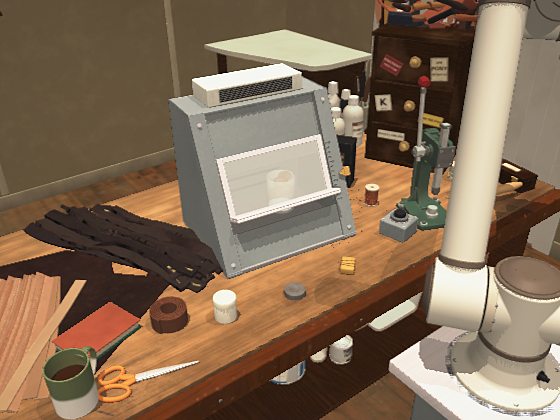

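View pics/top1.png

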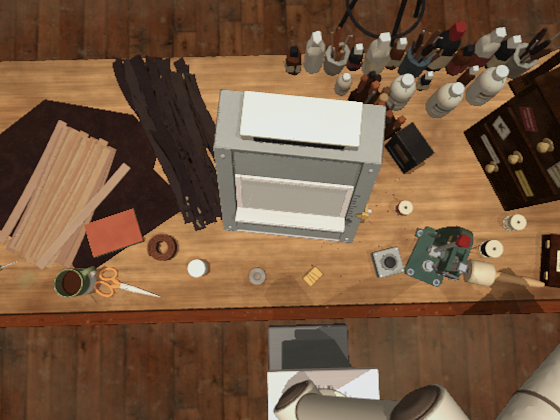

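The scene view shows the sash lip running from about (232,219) to (338,190), and the clip at about (345,172). In the top view the fan box is at (388,262), right next to the green press at (440,255). I'll zoom in next.

```bash
python3 - <<'E'
import cv2
a=cv2.imread('pics/scene1.png')[120:285,165:425];cv2.imwrite('pics/sz.png',cv2.resize(a,None,fx=3,fy=3,interpolation=cv2.INTER_CUBIC))
a=cv2.imread('pics/top1.png')[80:300,205:475];cv2.imwrite('pics/tz.png',cv2.resize(a,None,fx=2.7,fy=2.7,interpolation=cv2.INTER_CUBIC))
E
```

```text
(no output)
```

View pics/sz.png

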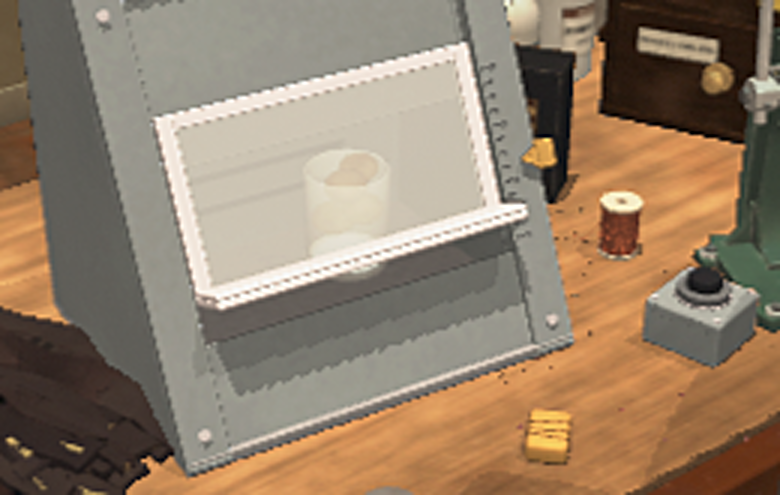

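View pics/tz.png

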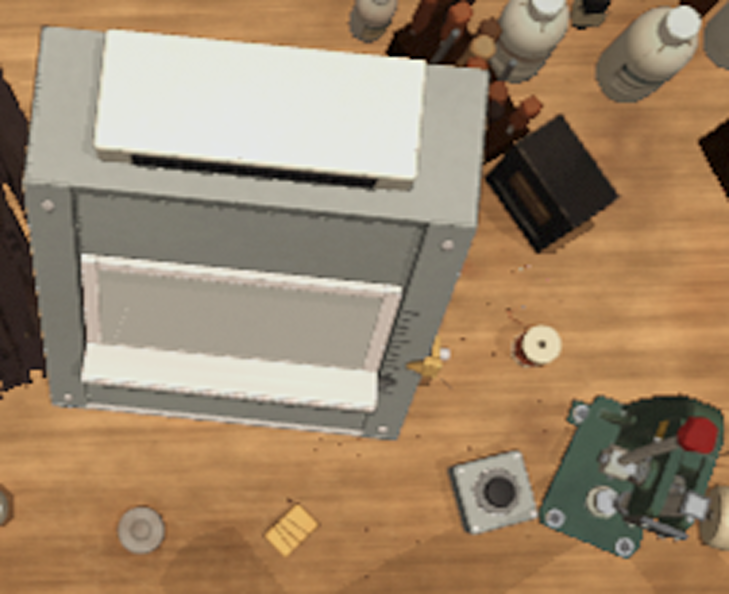

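```bash
cat >> h.py <<'E'
def cam(f): return dict(R=R.from_euler('xyz',f['orientation'],degrees=True).as_matrix(),p=np.array(f['position']),f=np.array([f['fx'],f['fy']]),c=np.array([f['cx'],f['cy']]))
def proj(c,X):
    q=(np.atleast_2d(X)-c['p'])@c['R']
    return np.stack([c['f'][0]*q[:,0]/-q[:,2]+c['c'][0], c['f'][1]*-q[:,1]/-q[:,2]+c['c'][1]],1)
S25,C25=np.sin(np.radians(25)),np.cos(np.radians(25))
def slope(s,y,o=0): return np.array([-.150+s*S25-o*C25,y,s*C25+o*S25])  # o=out
def hw(P,h): # hood->world
    return R.from_euler('z',h[2]).apply(P)+np.array([h[0],h[1],0])
def ray(c,uv):
    d=c['R']@np.array([(uv[0]-c['c'][0])/c['f'][0],-(uv[1]-c['c'][1])/c['f'][1],-1]);return d/np.linalg.norm(d)
E
python3 - <<'E'
from h import *
from scipy.optimize import least_squares
cs=cam(env.grab_frame('scene'));ct=cam(env.grab_frame('top'))
sz=lambda u,v:(165+u/3,120+v/3); tz=lambda u,v:(205+u/2.7,80+v/2.7)
top=-.150+.405*np.tan(np.radians(25))
fl,fr=[-.15,.19,0],[-.15,-.19,0]
T=[(fl,tz(55,405)),(fr,tz(398,437)),([top,.19,.405],tz(27,184)),([top,-.19,.405],tz(475,226)),([.15,.19,.405],tz(42,27)),([.15,-.19,.405],tz(488,70))]
Sc=[(fl,sz(190,473)),(fr,sz(572,343))]
def res(h):
    return np.concatenate([(proj(c,hw(np.array([p]),h))[0]-uv) for c,L in ((ct,T),(cs,Sc)) for p,uv in L])
r=least_squares(res,[.7,.08,0]);print(r.x,np.degrees(r.x[2]));print(res(r.x).reshape(-1,2).round(1))
np.save('hood.npy',r.x);h=r.x
for t in (0,.03,.05,.1,.15):
  print(t,'lip front',hw(slope(.098+t,0,.04),h), proj(cs,hw(np.array([slope(.098+t,-.146,.04),slope(.098+t,.146,.04)]),h)).round(0).tolist())
E
```

```text
[ 0.66936596  0.07099664 -0.12511566] -7.1685992679321435
[[-2.1  5.6]
 [-1.5  6.4]
 [-4.6 -9.1]
 [ 5.4 -7.5]
 [-4.4 -0.7]
 [ 4.4  0.3]
 [ 2.7  5.5]
 [ 4.3  3.6]]
0 lip front [0.52566238 0.08907061 0.10572289] [[348.0, 207.0], [245.0, 240.0]]
0.03 lip front [0.53824182 0.08748846 0.13291213] [[345.0, 196.0], [242.0, 228.0]]
0.05 lip front [0.54662812 0.0864337  0.15103828] [[344.0, 188.0], [240.0, 219.0]]
0.1 lip front [0.56759386 0.08379678 0.19635367] [[340.0, 169.0], [235.0, 198.0]]
0.15 lip front [0.58855959 0.08115987 0.24166906] [[336.0, 149.0], [230.0, 177.0]]
```

```bash
python3 - <<'E'
from h import *
from scipy.optimize import least_squares
cs=cam(env.grab_frame('scene'));ct=cam(env.grab_frame('top'))
sz=lambda u,v:(165+u/3,120+v/3); tz=lambda u,v:(205+u/2.7,80+v/2.7)
def lists(H):
  top=-.150+H*np.tan(np.radians(25))
  fl,fr=[-.15,.19,0],[-.15,-.19,0]
  T=[(fl,tz(55,405)),(fr,tz(398,437)),([top,.19,H],tz(27,184)),([top,-.19,H],tz(475,226)),([.15,.19,H],tz(42,27)),([.15,-.19,H],tz(488,70))]
  Sc=[(fl,sz(190,473)),(fr,sz(572,343))]
  return T,Sc
def res(x):
    T,Sc=lists(x[3])
    return np.concatenate([(proj(c,hw(np.array([p]),x[:3]))[0]-uv) for c,L in ((ct,T),(cs,Sc)) for p,uv in L])
r=least_squares(res,[.7,.08,0,.37]);print(r.x,np.degrees(r.x[2]));print(res(r.x).reshape(-1,2).round(1))
np.save('hood.npy',r.x[:3]);h=r.x[:3]
for t in (0,.03,.05,.1,.15):
  print(t,'lip front',hw(slope(.098+t,0,.04),h), proj(cs,hw(np.array([slope(.098+t,-.146,.04),slope(.098+t,.146,.04)]),h)).round(0).tolist())
E
```

```text
[ 0.68854977  0.06672255 -0.12182759  0.34974083] -6.980206946816174
[[-0.6 -0.6]
 [-0.1 -0.4]
 [-0.6  0.1]
 [ 0.5  0.3]
 [ 0.4  0.1]
 [ 0.  -0.4]
 [ 0.2  0.9]
 [ 0.5 -0.2]]
0 lip front [0.54478754 0.08432392 0.10572289] [[344.0, 204.0], [242.0, 236.0]]
0.03 lip front [0.55737212 0.08278314 0.13291213] [[341.0, 192.0], [239.0, 224.0]]
0.05 lip front [0.56576183 0.08175595 0.15103828] [[340.0, 185.0], [237.0, 215.0]]
0.1 lip front [0.58673613 0.07918799 0.19635367] [[336.0, 166.0], [232.0, 195.0]]
0.15 lip front [0.60771042 0.07662002 0.24166906] [[332.0, 146.0], [227.0, 174.0]]
```

```bash
cat >> h.py <<'E'
def tri(c1,u1,c2,u2):
    d1,d2=ray(c1,u1),ray(c2,u2)
    A=np.stack([d1,-d2],1);t=np.linalg.lstsq(A,c2['p']-c1['p'],rcond=None)[0]
    a,b=c1['p']+t[0]*d1,c2['p']+t[1]*d2
    return (a+b)/2,np.linalg.norm(a-b)
E
python3 - <<'E'
from h import *
cs=cam(env.grab_frame('scene'));ct=cam(env.grab_frame('top'))
sz=lambda u,v:(165+u/3,120+v/3); tz=lambda u,v:(205+u/2.7,80+v/2.7)
print('btn',tri(cs,sz(703,272),ct,tz(498,491)))
print('knob',tri(cs,(425,82),ct,(463,241)))
print('topcam axis px plane z=.067',)
for u in [(498,491),(540,520),(625,555),(600,400),(720,420)]:
  d=ray(ct,tz(*u)); 
  for z in (.067,0,.15): print(u,z,(ct['p']+d*(z-ct['p'][2])/d[2]).round(3))
for az,q in ((0,None),):
  pass
for o in ([-90,0,y] for y in (-10,-22,70,80,90,160,-100,-110,-70,-80,-90)):
  print(o,R.from_euler('xyz',o,degrees=True).as_matrix()[:,2].round(2),env.inverse_kinematics([.46,-.2,.15],o))
a=cv2.imread('pics/scene1.png')[60:285,365:560];cv2.imwrite('pics/pz.png',cv2.resize(a,None,fx=2.6,fy=2.6,interpolation=cv2.INTER_CUBIC))
E
```

```text
btn (array([ 0.45467829, -0.19451688,  0.06989479]), np.float64(0.00037685208542476595))
knob (array([ 0.49781619, -0.28263702,  0.38745097]), np.float64(0.0025256743513126776))
topcam axis px plane z=.067
(498, 491) 0.067 [ 0.455 -0.195  0.067]
(498, 491) 0 [ 0.454 -0.211  0.   ]
(498, 491) 0.15 [ 0.456 -0.176  0.15 ]
(540, 520) 0.067 [ 0.423 -0.237  0.067]
(540, 520) 0 [ 0.421 -0.255  0.   ]
(540, 520) 0.15 [ 0.426 -0.216  0.15 ]
(625, 555) 0.067 [ 0.385 -0.324  0.067]
(625, 555) 0 [ 0.381 -0.345  0.   ]
(625, 555) 0.15 [ 0.391 -0.296  0.15 ]
(600, 400) 0.067 [ 0.546 -0.307  0.067]
(600, 400) 0 [ 0.55  -0.328  0.   ]
(600, 400) 0.15 [ 0.542 -0.281  0.15 ]
(720, 420) 0.067 [ 0.522 -0.432  0.067]
(720, 420) 0 [ 0.525 -0.459  0.   ]
(720, 420) 0.15 [ 0.519 -0.398  0.15 ]
[-90, 0, -10] [0.17 0.98 0.  ] [-4.92136391e+00  1.24565064e+01 -2.05777600e+01 -2.54444375e-14
 -5.69657336e+01 -9.50786361e+01]
[-90, 0, -22] [0.37 0.93 0.  ] [-4.92136391e+00  1.24565064e+01 -2.05777600e+01 -2.54444375e-14
 -5.69657336e+01 -1.07078636e+02]
[-90, 0, 70] [-0.94  0.34  0.  ] [ -4.92136391  12.45650641
[... 319 characters left out ...]
6391e+00  1.24565064e+01 -2.05777600e+01  2.54444375e-14
 -5.69657336e+01  7.49213639e+01]
[-90, 0, -100] [ 0.98 -0.17  0.  ] [-4.92136391e+00  1.24565064e+01 -2.05777600e+01 -2.54444375e-14
 -5.69657336e+01  1.74921364e+02]
[-90, 0, -110] [ 0.94 -0.34  0.  ] [ -4.92136391  12.45650641 -20.57776      0.         -56.96573359
 164.92136391]
[-90, 0, -70] [0.94 0.34 0.  ] [-4.92136391e+00  1.24565064e+01 -2.05777600e+01 -2.54444375e-14
 -5.69657336e+01 -1.55078636e+02]
[-90, 0, -80] [0.98 0.17 0.  ] [  -4.92136391   12.45650641  -20.57776       0.          -56.96573359
 -165.07863609]
[-90, 0, -90] [1. 0. 0.] [  -4.92136391   12.45650641  -20.57776       0.          -56.96573359
 -175.07863609]
```

View pics/pz.png

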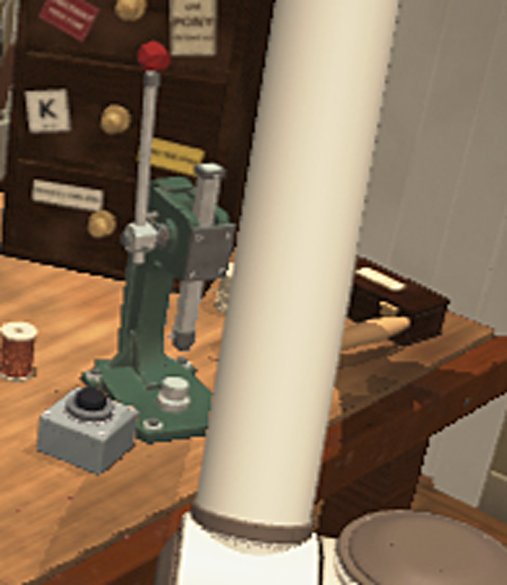

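The zoomed view shows the press's lever knob at about (0.50,-0.28,0.39), so I'll go round it on the robot side. The button is at (0.455,-0.195,0.067) and the hood fit is within 1 px. I'll press the button with shut fingers, tilting the tool away from the press.

```bash
cat >> h.py <<'E'
def ori(y,z):
    y=np.array(y,float);y/=np.linalg.norm(y);z=np.array(z,float);z-=y*(y@z);z/=np.linalg.norm(z)
    return R.from_matrix(np.stack([np.cross(y,z),y,z],1)).as_euler('xyz',degrees=True)
def st(m=''):
    s=env.read_state();print(m,'t',round(s['clock'],2),'p',np.round(s['position'],4),'rot',np.round(s['tool_rot'],1),'F',np.round(s['force'],1),'q',np.round(s['joint_positions'],1));return s
E
python3 - <<'E'
from h import *
t=np.radians(15);o=ori([np.sin(t),0,-np.cos(t)],[-1,0,0]);print(o)
env.move_straight([.2,-.45,.40],rate=.35);st()
env.gripper_to(0.0)
print(env.inverse_kinematics([.35,-.2,.40],o),env.inverse_kinematics([.455,-.195,.1],o))
env.goto([.35,-.2,.40],o);st()
f=env.grab_frame('wrist');save(f,'w1');f=env.grab_frame('scene');save(f,'s2')
E
```

```text
[-105.    0.   90.]
 t 2.65 p [ 0.2001 -0.4496  0.3983] rot [-89.8  -0.   21.3] F [-0.4 -0.4 -0.1] q [-47.1   4.5   5.5  -0.1 -91.1 -21.6]
[ -8.32215713 -13.46419102 -11.14165139  -2.19916946 -77.48241369
   8.51923016] [ -5.36774936   8.84512767 -35.05142199  -2.67937471 -31.19404239
   7.47829627]
 t 5.28 p [ 0.3501 -0.2004  0.4001] rot [-105.     0.    89.9] F [-0.  -0.3 -0.7] q [ -8.4 -13.4 -11.1  -2.2 -77.5   8.5]
```

```bash
python3 -c "
import cv2,numpy as np
cv2.imwrite('pics/c.png',cv2.resize(np.hstack([cv2.imread('pics/w1.png'),cv2.imread('pics/s2.png')]),(800,300)))"
```

```text
(no output)
```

View pics/c.png

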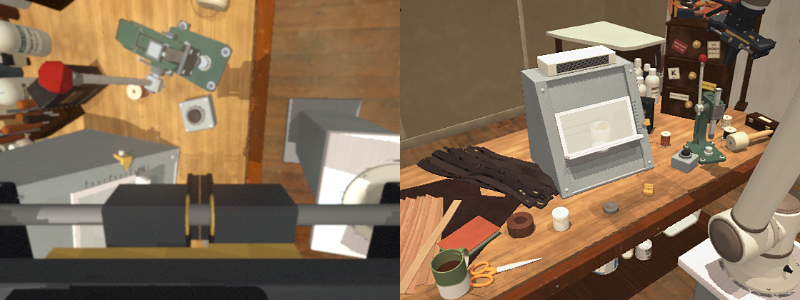

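```bash
python3 - <<'E'
from h import *
f=env.grab_frame('wrist');s=env.read_state()
M=R.from_euler('xyz',s['tool_rot'],degrees=True).as_matrix()
print('cam in tool',M.T@(np.array(f['position'])-s['position']), (M.T@R.from_euler('xyz',f['orientation'],degrees=True).as_matrix()).round(2))
print(env.inverse_kinematics([.455,-.195,.1],ori([.26,0,-.97],[1,0,0])))
e=R.from_euler('xyz',[0,0,0])
for y in ([.26,.0,-.97],[.26,-.26,-.93],[.2,-.3,-.93]): print(y,env.inverse_kinematics([.455,-.195,.1],ori(y,[-1,0,0])))
E
```

```text
cam in tool [-0.07956338 -0.189239    0.00063029] [[-0.   -0.96 -0.29]
 [-0.    0.29 -0.96]
 [ 1.   -0.   -0.  ]]
[  -5.36816236    8.84343632  -35.05442755   -2.68091757  -31.18786502
 -172.51995315]
[0.26, 0.0, -0.97] [ -5.36816236   8.84343632 -35.05442755  -2.68091757 -31.18786502
   7.48004685]
[0.26, -0.26, -0.93] [ -1.29104881   6.31581953 -55.51055726  51.13003951 -19.04552637
 -44.10265606]
[0.2, -0.3, -0.93] [  2.25123727   7.7658335  -52.80306206  46.37639033 -25.21713142
 -42.12137453]
```

The wrist camera hangs on the press side in this orientation. I'll flip the tool half a turn, then press.

```bash
python3 - <<'E'
from h import *
t=np.radians(15);o=ori([np.sin(t),0,-np.cos(t)],[.98,.17,0])
q=env.inverse_kinematics([.455,-.195,.1],o);print(q)
env.goto([.40,-.19,.34],o);s=st()
env.move_straight([.4535,-.195,.10],rotation=o,rate=.25);st()
f=env.grab_frame('wrist');save(f,'w2');f=env.grab_frame('scene');save(f,'s3')
E
python3 -c "
import cv2,numpy as np
cv2.imwrite('pics/c2.png',cv2.resize(np.hstack([cv2.imread('pics/w2.png'),cv2.imread('pics/s3.png')]),(800,300)))
cv2.imwrite('pics/c2b.png',cv2.resize(cv2.imread('pics/s3.png')[60:300,330:560],None,fx=2.4,fy=2.4))"
```

```text
[  -5.36774936    8.84512767  -35.05142199   -2.67937471  -31.19404239
 -162.34055643]
 t 7.97 p [ 0.4    -0.1901  0.3401] rot [-75.2  -2.6 -80.2] F [-0.5  0.  -0. ] q [  -5.4   -8.9  -16.2   -1.5  -67.8 -164. ]
 t 9.11 p [ 0.4542 -0.1951  0.101 ] rot [-75.1  -2.7 -80.1] F [ 0.9 -0.3  0. ] q [  -5.4    8.7  -35.1   -2.7  -31.2 -162.3]
```

View pics/c2.png

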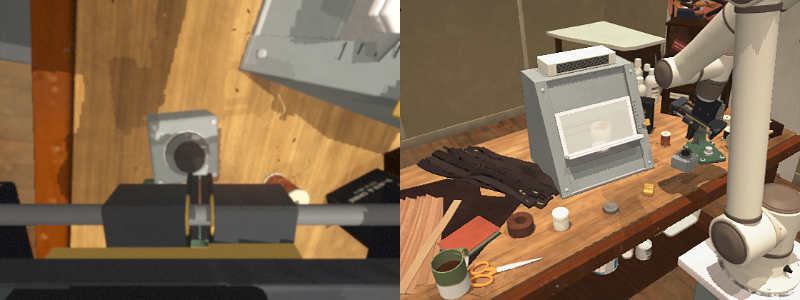

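View pics/c2b.png

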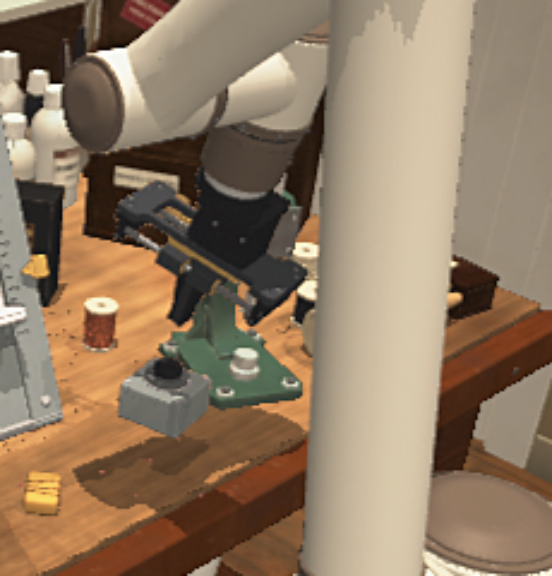

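```bash
python3 - <<'E'
from h import *
f=env.grab_frame('wrist');c=cam(f);s=env.read_state();p=s['position']
print(proj(c,[[.455,-.195,.067],p,np.array(p)-[0,0,.034]]))
g=env.search_frame(f,'fan_button_top');print(g)
o=s['tool_rot']
hit=env.move_straight([.455,-.195,.045],rotation=o,rate=.03,force_limit=15)
print(hit);st('down')
env.dwell(.2);st()
E
```

```text
[[269.24008349 220.78267279]
 [280.60832531 240.63283564]
 [268.24573448 221.02541559]]
[{'xyz': [0.4506, -0.1934, 0.0675], 'score': 0.67}, {'xyz': [0.4453, -0.1842, 0.0471], 'score': 0.29}]
False
down t 11.29 p [ 0.4551 -0.195   0.0452] rot [-75.   -2.7 -80.2] F [-1.1 -0.3  0.1] q [  -5.4   14.2  -38.7   -3.7  -22.1 -161.2]
 t 11.49 p [ 0.455  -0.195   0.0451] rot [-75.1  -2.7 -80.2] F [-0.6 -0.9 -0.4] q [  -5.4   14.2  -38.7   -3.7  -22.1 -161.2]
```

```bash
python3 - <<'E'
from h import *
print(env.read_state()['opening'],env.read_state()['wrist_torque'])
w=env.grab_frame('wrist');f=env.grab_frame('scene');t=env.grab_frame('top')
cv2.imwrite('pics/c3.png',cv2.resize(np.hstack([w['image'],cv2.resize(f['image'][140:300,360:560],(560,420))]),(800,300)))
cv2.imwrite('pics/c3t.png',cv2.resize(t['image'][180:330,330:530],(800,600)))
print(proj(cam(f),[[.455,-.195,.067],env.read_state()['position']]))
E
```

```text
0.003927790117197361 [-0.12990276  0.49337757 -0.02254785]
[[399.32475698 211.49205482]
 [398.44259449 218.54973587]]
```

View pics/c3.png

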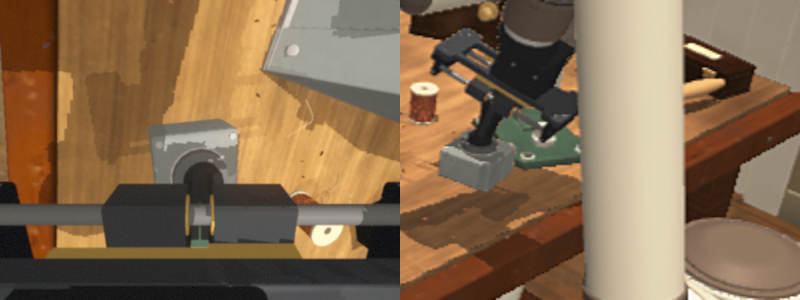

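View pics/c3t.png

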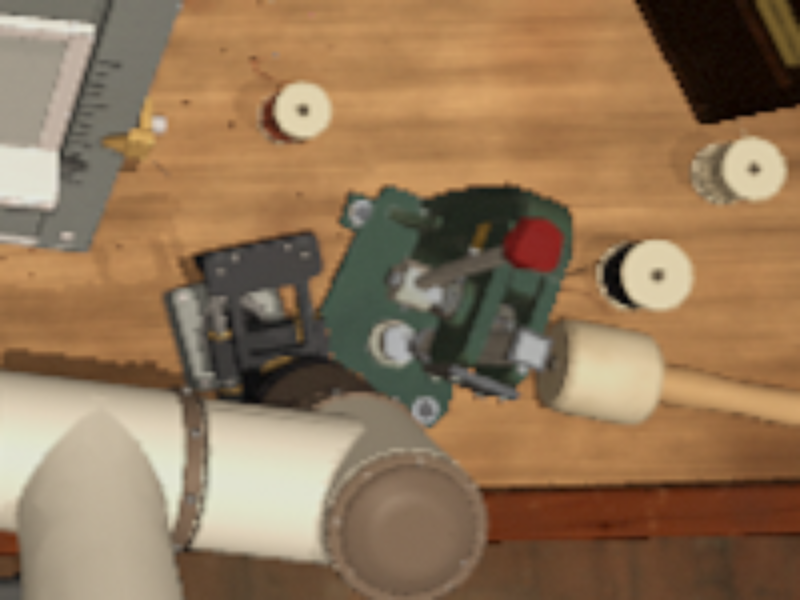

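```bash
python3 - <<'E'
from h import *
s=env.read_state();print(s['force'],s['wrist_torque'],np.round(s['joint_torque'],1),s['position'])
w=env.grab_frame('wrist');f=env.grab_frame('scene')
print(env.search_frame(f,'fan_button_top')[:2],env.search_frame(f,'fan_box')[:1],env.search_frame(w,'fan_box')[:1])
a=cv2.resize(f['image'][185:255,365:445],(400,350),interpolation=cv2.INTER_CUBIC)
b=cv2.resize(w['image'][150:350,190:390],(400,350),interpolation=cv2.INTER_CUBIC)
cv2.imwrite('pics/c4.png',np.hstack([a,b]))
c=cam(w);print(proj(c,[s['position'],[.455,-.195,.067],[.455,-.195,.045]]))
E
```

```text
[0.11144318 0.24313956 0.12959482] [-0.06275336  0.51993142  0.0317677 ] [ -0.  -25.7  12.4   2.6   0.5  -0. ] [ 0.45501916 -0.19498767  0.045039  ]
[{'xyz': [0.4422, -0.1845, 0.0643], 'score': 0.42}] [{'xyz': [0.4398, -0.1713, 0.0419], 'score': 0.83}] [{'xyz': [0.4477, -0.1721, 0.0456], 'score': 0.93}]
[[280.79651082 240.69244192]
 [290.98638568 256.90021385]
 [280.74735674 240.68285032]]
```

View pics/c4.png

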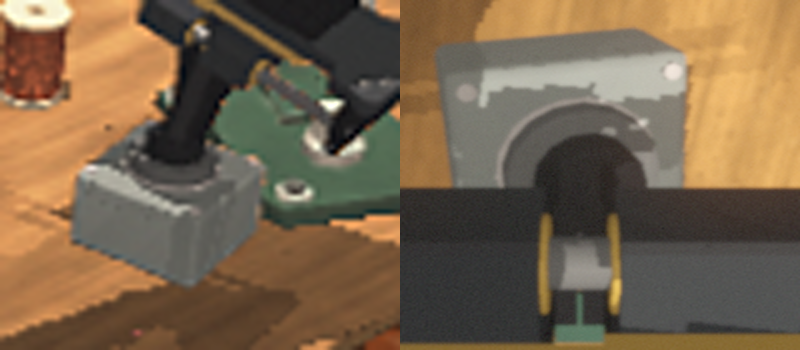

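```bash
python3 - <<'E'
from h import *
s=env.read_state()
print(env.move_straight([.455,-.195,.051],rate=.05));s=st('up');print(s['joint_torque'].round(2) if hasattr(s['joint_torque'],'round') else s['joint_torque'],s['wrist_torque'])
print(env.move_straight([.455,-.195,.036],rate=.03,force_limit=8));s=st('dn');print(s['joint_torque'],s['wrist_torque'])
f=env.grab_frame('scene')
a=cv2.resize(f['image'][185:255,365:445],(480,420),interpolation=cv2.INTER_CUBIC);cv2.imwrite('pics/c5.png',a)
E
```

```text
False
up t 12.16 p [ 0.4554 -0.195   0.0516] rot [-75.   -2.7 -80.2] F [ 0.6  0.4 -0.6] q [  -5.4   13.5  -38.3   -3.5  -23.  -161.3]
[ 0.000e+00 -2.545e+01  1.281e+01  2.710e+00  4.800e-01 -2.000e-02] [-0.14804356  0.59043919 -0.02436599]
True
dn t 12.62 p [ 0.4555 -0.1951  0.038 ] rot [-75.   -2.7 -80.1] F [-3.3  2.2  7.6] q [  -5.4   15.   -39.1   -3.9  -20.9 -160.9]
[-7.72244646e-02 -2.21329969e+01  1.12649444e+01  2.29145475e+00
  7.76461456e-01 -1.05439573e-03] [0.2766033  0.75398571 0.07836571]
```

View pics/c5.png

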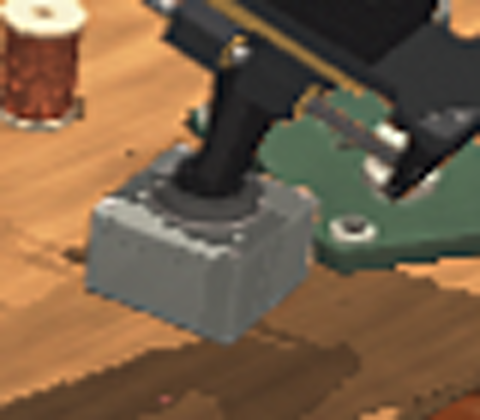

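Contact came at TCP z≈0.04, lower than I expected. The force and moment together match contact at the fingertip. I'll push on to the stop, release, and then check where the fingertip really is.

```bash
python3 - <<'E'
from h import *
for z,l in ((.036,6),(.034,8),(.032,8)):
  r=env.move_straight([.455,-.195,z],rate=.02,force_limit=l);s=st(str(r))
  if np.linalg.norm(s['force'])>20: break
env.dwell(.3);st()
w=env.grab_frame('wrist');cv2.imwrite('pics/w5.png',w['image'])
env.move_straight([.4535,-.195,.13],rate=.2);st('up')
w=env.grab_frame('wrist');f=env.grab_frame('scene');t=env.grab_frame('top')
cv2.imwrite('pics/c6.png',np.hstack([cv2.resize(f['image'][165:235,355:435],(400,350),interpolation=cv2.INTER_CUBIC),cv2.resize(t['image'][220:290,345:425],(400,350),interpolation=cv2.INTER_CUBIC)]))
cv2.imwrite('pics/w6.png',w['image'])
p=env.read_state()['position']
for c in (f,t,w): print(proj(cam(c),[p]))
E
```

```text
False t 12.93 p [ 0.4556 -0.1952  0.0376] rot [-74.9  -2.7 -80.1] F [-5.8  2.2 18.9] q [  -5.4   15.   -39.1   -3.9  -20.6 -160.9]
False t 13.18 p [ 0.4557 -0.1952  0.0372] rot [-74.8  -2.8 -80.1] F [-12.6   5.1  33.4] q [  -5.4   15.   -39.2   -3.9  -20.5 -160.8]
 t 13.47 p [ 0.4557 -0.1952  0.0372] rot [-74.8  -2.8 -80.1] F [-11.9   5.1  32.8] q [  -5.4   15.   -39.2   -3.9  -20.5 -160.8]
up t 14.16 p [ 0.4525 -0.1947  0.1286] rot [-75.1  -2.6 -80.2] F [-0.5 -0.3 -0.3] q [  -5.4    6.2  -33.2   -2.4  -35.6 -162.7]
[[402.57115646 191.73376481]]
[[394.53247713 262.8480942 ]]
[[280.18244118 240.38863966]]
```

View pics/c6.png

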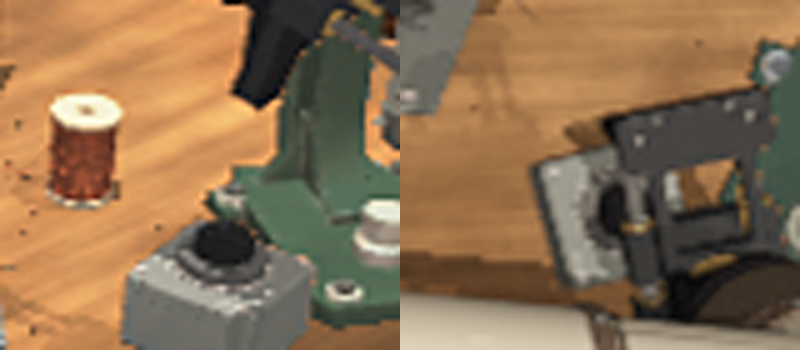

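View pics/w6.png

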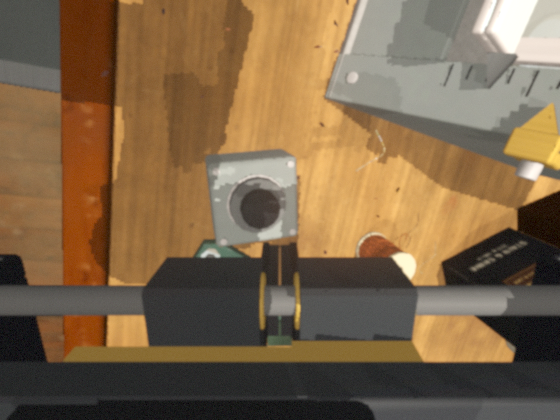

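```bash
python3 - <<'E'
from h import *
s=env.read_state();p=np.array(s['position']);M=R.from_euler('xyz',s['tool_rot'],degrees=True).as_matrix()
w=env.grab_frame('wrist');f=env.grab_frame('scene')
for d in (0,.01,.02,.025,.03):
  P=[p-M[:,1]*d+M[:,2]*z for z in (-.015,0,.015)];print(d,proj(cam(f),P).round(1).tolist(),proj(cam(w),P[1:2]).round(1))
b=env.search_frame(w,'fan_button_top');print(b)
a=f['image'][140:220,370:450].copy()
cv2.imwrite('pics/c7.png',np.hstack([cv2.resize(a,(400,400),interpolation=cv2.INTER_NEAREST),cv2.resize(w['image'][210:290,240:320],(400,400),interpolation=cv2.INTER_NEAREST)]))
E
```

```text
0 [[407.3, 194.9], [402.6, 191.7], [397.9, 188.6]] [[280.8 240.7]]
0.01 [[408.5, 192.0], [403.7, 188.8], [399.0, 185.7]] [[280.8 247.2]]
0.02 [[409.8, 189.0], [404.9, 185.9], [400.2, 182.8]] [[280.9 254.3]]
0.025 [[410.4, 187.6], [405.5, 184.4], [400.7, 181.3]] [[280.9 258.2]]
0.03 [[411.0, 186.1], [406.1, 182.9], [401.3, 179.8]] [[281.  262.2]]
[{'xyz': [0.4494, -0.1936, 0.0682], 'score': 0.91}]
```

View pics/c7.png

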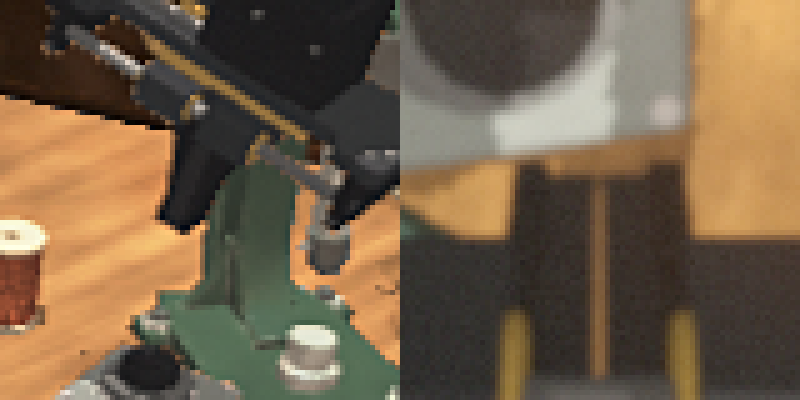

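```bash
python3 - <<'E'
from h import *
s=env.read_state();p=np.array(s['position']);M=R.from_euler('xyz',s['tool_rot'],degrees=True).as_matrix()
w=env.grab_frame('wrist');f=env.grab_frame('scene');t=env.grab_frame('top')
P,e=tri(cam(w),(281,242.4),cam(f),(404.7,184.8));print(p,P,e,M.T@(P-p))
c=cam(w);print(proj(c,[[.455,-.195,.067],[.439,-.195,.067],[.471,-.195,.067]]))
P,e=tri(cam(w),(262.5,207.5),cam(f),(399.3,211.3));print('btn wrist+scene',P,e)
P,e=tri(cam(w),(262.5,207.5),cam(t),(389.4,262));print('btn wrist+top',P,e)
print(w['fx'],w['position'])
cv2.imwrite('pics/c8.png',cv2.resize(w['image'][140:260,190:310],(600,600)))
E
```

```text
[ 0.45292959 -0.19491066  0.1287483 ] [ 0.44250352 -0.18521856  0.15578493] 0.0029807169493125973 [-0.01007115 -0.02881956 -0.00127429]
[[263.09496835 208.89188604]
 [243.31881145 207.08231542]
 [282.16139256 210.63651424]]
btn wrist+scene [ 0.45383754 -0.19334328  0.06876687] 2.740082377860904e-05
btn wrist+top [ 0.45427242 -0.19462808  0.06667183] 0.0012645045018004637
327.5293332162878 [ 0.38966421 -0.1182636   0.30761139]
```

View pics/c8.png

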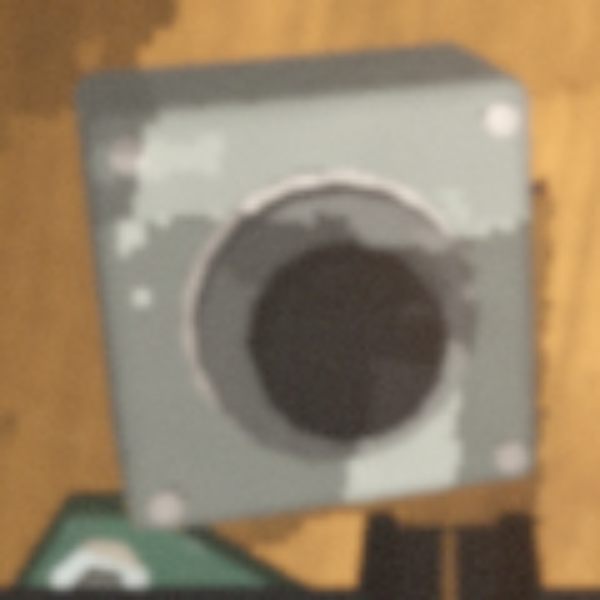

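The wrist, scene and contact data agree that the real fingertips sit about 27 mm behind the nominal TCP, so the hard stop was the button fully down at 0.061. The button is now back up. Next I'll plan the approach to the hood and take a viewing pose.

```bash
cat >> h.py <<'E'
H=np.load('hood.npy')
TIP=.027
RH=R.from_euler('z',H[2])
def tool_or(tilt=25,flip=False):
    a=np.radians(tilt)
    return ori(RH.apply([np.cos(a),0,-np.sin(a)]),RH.apply([0,-1 if not flip else 1,0]))
def tcp_for(s,y,o,tilt=25):  # tip centre at slope s, lateral y, out o -> nominal TCP
    a=np.radians(tilt)
    return hw(slope(s,y,o)+TIP*np.array([np.cos(a),0,-np.sin(a)]),H)
E
python3 - <<'E'
from h import *
st()
for tilt in (25,35,45):
 for fl in (False,True):
  for (s,o) in ((.1,.14),(.1,.06),(.1,.02),(.2,.02),(.25,.02)):
   print(tilt,fl,s,o,tcp_for(s,0,o,tilt).round(3),None if (q:=env.inverse_kinematics(tcp_for(s,0,o,tilt),tool_or(tilt,fl))) is None else np.round(q,0))
E
```

```text
t 14.61 p [ 0.4533 -0.195   0.1295] rot [-75.1  -2.7 -80.2] F [-0.9 -0.8  0.3] q [  -5.4    6.2  -33.1   -2.4  -35.7 -162.7]
25 False 0.1 0.14 [0.48  0.092 0.138] None
25 False 0.1 0.06 [0.552 0.083 0.105] None
25 False 0.1 0.02 [0.588 0.079 0.088] None
25 False 0.2 0.02 [0.63  0.074 0.178] [  -9.   15.  -51. -178.  -41.  -91.]
25 False 0.25 0.02 [0.651 0.071 0.224] [  -9.   10.  -45. -177.  -31.  -92.]
25 True 0.1 0.14 [0.48  0.092 0.138] None
25 True 0.1 0.06 [0.552 0.083 0.105] None
25 True 0.1 0.02 [0.588 0.079 0.088] None
25 True 0.2 0.02 [0.63  0.074 0.178] [  -9.   15.  -51. -178.  -41.   89.]
25 True 0.25 0.02 [0.651 0.071 0.224] [  -9.   10.  -45. -177.  -31.   88.]
35 False 0.1 0.14 [0.478 0.093 0.134] None
35 False 0.1 0.06 [0.55  0.084 0.101] [  -9.   17.  -59. -177.  -41.  -91.]
35 False 0.1 0.02 [0.586 0.079 0.084] [  -9.   21.  -56. -178.  -42.  -91.]
35 False 0.2 0.02 [0.628 0.074 0.174] [  -9.   11.  -44. -176.  -20.  -93.]
35 False 0.25 0.02 [0.648 0.072 0.22 ] [  -8.    7.  -37. -173.  -10.  -96.]
35 True 0.1 0.14 [0.478 0.093 0.134] None
35 True 0.1 0.06 [0.55  0.
[... 199 characters left out ...]
35 True 0.25 0.02 [0.648 0.072 0.22 ] [  -8.    7.  -37. -173.  -10.   84.]
45 False 0.1 0.14 [0.475 0.093 0.131] [  -9.   -0.  -55. -172.  -10.  -97.]
45 False 0.1 0.06 [0.547 0.084 0.097] [  -9.   12.  -52. -176.  -18.  -93.]
45 False 0.1 0.02 [0.583 0.08  0.08 ] [  -9.   17.  -49. -177.  -20.  -92.]
45 False 0.2 0.02 [0.625 0.075 0.171] None
45 False 0.25 0.02 [0.645 0.072 0.216] None
45 True 0.1 0.14 [0.475 0.093 0.131] [  -9.   -0.  -55. -172.  -10.   83.]
45 True 0.1 0.06 [0.547 0.084 0.097] [  -9.   12.  -52. -176.  -18.   87.]
45 True 0.1 0.02 [0.583 0.08  0.08 ] [  -9.   17.  -49. -177.  -20.   88.]
45 True 0.2 0.02 [0.625 0.075 0.171] None
45 True 0.25 0.02 [0.645 0.072 0.216] None
```

```bash
python3 - <<'E'
from h import *
for tilt in (20,30,35):
 for P in ([.42,0,.36],[.42,.05,.3],[.45,.09,.25],[.48,.09,.22],[.5,.09,.18]):
  q=env.inverse_kinematics(P,tool_or(tilt));print(tilt,P,None if q is None else np.round(q,1))
E
```

```text
20 [0.42, 0, 0.36] None
20 [0.42, 0.05, 0.3] None
20 [0.45, 0.09, 0.25] None
20 [0.48, 0.09, 0.22] None
20 [0.5, 0.09, 0.18] None
30 [0.42, 0, 0.36] None
30 [0.42, 0.05, 0.3] None
30 [0.45, 0.09, 0.25] None
30 [0.48, 0.09, 0.22] [ -10.3   -9.5  -57.7 -170.8  -18.4  -97. ]
30 [0.5, 0.09, 0.18] None
35 [0.42, 0, 0.36] [ 140.3  -63.6  -58.8   40.7 -137.2  -37.5]
35 [0.42, 0.05, 0.3] None
35 [0.45, 0.09, 0.25] None
35 [0.48, 0.09, 0.22] None
35 [0.5, 0.09, 0.18] [  -9.4   -2.3  -57.2 -174.2  -20.   -94.1]
```

```bash
cat >> h.py <<'E'
def fk(q,k):
    q=np.radians(q);r0,h,a1,a2,b,L,d=k
    Ry=lambda a:R.from_euler('y',a)
    e=np.array([r0+a1*np.sin(q[1]),d,h+a1*np.cos(q[1])])
    F=Ry(q[1]-q[2]); w=e+F.apply([a2,0,b])
    T=F*R.from_euler('x',q[3])*Ry(-q[4])
    p=w+T.apply([L,0,0]);Z=R.from_euler('z',q[0])
    return Z.apply(p),Z.apply(T.apply([1,0,0])),Z.apply(w)
E
python3 - <<'E'
from h import *
from scipy.optimize import least_squares
D=[]
rng=np.random.default_rng(0)
for i in range(40):
    P=[rng.uniform(.35,.65),rng.uniform(-.3,.3),rng.uniform(.1,.4)];o=ori([rng.uniform(-.3,.6),rng.uniform(-.4,.4),-1],[0,-1,0] if i%2 else [-1,0,0])
    q=env.inverse_kinematics(P,o)
    if q is not None: D.append((q,P))
for t in (.1,.15,.2): 
    q=env.inverse_kinematics(tcp_for(t,0,.02,35),tool_or(35));D.append((q,tcp_for(t,0,.02,35)))
best=None
for d in (.16,-.16):
  r=least_squares(lambda k:np.concatenate([fk(q,k)[0]-P for q,P in D]),[0,.3,.4,.4,0,.3,d])
  print(len(D),r.x.round(4),np.abs(r.fun).max())
  if best is None or r.cost<best.cost: best=r
np.save('k.npy',best.x);k=best.x
for q in ([-5.4,-9,-16,-1.5,-68,-164],[-10,-20,-50,-2,-25,-162],[-10,-20,-50,-90,-25,-130],[-10,-20,-50,-172,-25,-96],[-9.4,-2.3,-57.2,-174.2,-20,-94]):
  print(q,[x.round(3) for x in fk(q,k)])
print(env.read_state()['clock'])
E
```

```text
42 [ 0.2471 -0.0857  0.3277  0.2154  0.1096 -0.0206 -0.1384] 0.2933575572159564
42 [ 0.2471 -0.0857  0.3277  0.2154  0.1096 -0.0206 -0.1384] 0.29335755732282676
[-5.4, -9, -16, -1.5, -68, -164] [array([ 0.403, -0.177,  0.34 ]), array([ 0.255, -0.049, -0.966]), array([ 0.408, -0.178,  0.321])]
[-10, -20, -50, -2, -25, -162] [array([ 0.335, -0.199,  0.226]), array([ 0.562, -0.114, -0.819]), array([ 0.347, -0.202,  0.209])]
[-10, -20, -50, -90, -25, -130] [array([ 0.332, -0.19 ,  0.219]), array([ 0.7  , -0.552, -0.453]), array([ 0.347, -0.202,  0.209])]
[-10, -20, -50, -172, -25, -96] [array([ 0.327, -0.197,  0.211]), array([ 0.969, -0.231, -0.091]), array([ 0.347, -0.202,  0.209])]
[-9.4, -2.3, -57.2, -174.2, -20, -94] [array([ 0.402, -0.206,  0.14 ]), array([ 0.802, -0.168, -0.573]), array([ 0.419, -0.21 ,  0.129])]
14.6083
```

```bash
cat >> h.py <<'E'
def fk(q,k):
    q=np.radians(q);r0,h,a1,a2,b,L,d,dw=k
    Ry=lambda a:R.from_euler('y',a)
    e=np.array([r0+a1*np.sin(q[1]),d,h+a1*np.cos(q[1])])
    F=Ry(q[1]-q[2]); w=e+F.apply([a2,0,b])
    F4=F*R.from_euler('x',q[3]*SG)
    T=F4*Ry(-q[4])
    w2=w+F4.apply([0,dw,0])
    p=w2+T.apply([L,0,0]);Z=R.from_euler('z',q[0])
    return Z.apply(p),Z.apply(T.apply([1,0,0])),Z.apply(w),Z.apply(w2)
SG=1
E
python3 - <<'E'
import h
from h import *
from scipy.optimize import least_squares
D=[]
rng=np.random.default_rng(0)
for i in range(40):
    P=[rng.uniform(.35,.65),rng.uniform(-.3,.3),rng.uniform(.1,.4)];o=ori([rng.uniform(-.3,.6),rng.uniform(-.4,.4),-1],[0,-1,0] if i%2 else [-1,0,0])
    q=env.inverse_kinematics(P,o)
    if q is not None: D.append((q,P))
for t in (.1,.15,.2): 
    q=env.inverse_kinematics(tcp_for(t,0,.02,35),tool_or(35));D.append((q,tcp_for(t,0,.02,35)))
for sg in (1,-1):
  h.SG=sg
  r=least_squares(lambda k:np.concatenate([fk(q,k)[0]-P for q,P in D]),[0,.3,.4,.4,0,.3,0,-.16])
  print(sg,r.x.round(4),np.abs(r.fun).max())
  if np.abs(r.fun).max()<.01:
    np.save('k.npy',r.x);k=r.x
    for q in ([-5.4,-9,-16,-1.5,-68,-164],[-10,-20,-50,-2,-25,-162],[-10,-20,-50,-90,-25,-130],[-10,-20,-50,-172,-25,-96],[-9.4,-2.3,-57.2,-174.2,-20,-94]):
      print(q,[x.round(3) for x in fk(q,k)])
E
```

```text
1 [ 0.2919 -0.1072  0.3095  0.1735  0.122  -0.0411 -0.0494 -0.1092] 0.18065681324924399
-1 [ 0.      0.1606  0.5649  0.4218 -0.      0.3323  0.     -0.1598] 4.440892098500626e-16
[-5.4, -9, -16, -1.5, -68, -164] [array([ 0.4  , -0.19 ,  0.342]), array([ 0.26 , -0.   , -0.966]), array([ 0.329, -0.031,  0.667]), array([ 0.313, -0.19 ,  0.663])]
[-10, -20, -50, -2, -25, -162] [array([ 0.328, -0.215,  0.204]), array([ 0.568, -0.085, -0.819]), array([ 0.169, -0.03 ,  0.481]), array([ 0.139, -0.187,  0.476])]
[-10, -20, -50, -90, -25, -130] [array([0.372, 0.077, 0.192]), array([ 0.846,  0.28 , -0.453]), array([ 0.169, -0.03 ,  0.481]), array([ 0.091, -0.016,  0.342])]
[-10, -20, -50, -172, -25, -96] [array([0.515, 0.09 , 0.431]), array([ 0.989, -0.115, -0.091]), array([ 0.169, -0.03 ,  0.481]), array([0.186, 0.128, 0.461])]
[-9.4, -2.3, -57.2, -174.2, -20, -94] [array([0.5 , 0.09, 0.18]), array([ 0.813, -0.1  , -0.573]), array([ 0.217, -0.036,  0.38 ]), array([0.23 , 0.123, 0.371])]
```

```bash
cat > plan.py <<'E'
from h import *
k=np.load('k.npy')
import h as hh; hh.SG=-1
def seg(a,b,n): return [a+(b-a)*t for t in np.linspace(0,1,n)]
def clr(q):
    p,d,w,w2=fk(q,k)
    x=R.from_euler('z',np.radians(q[0]))
    qr=np.radians(q)
    e=x.apply([.5649*np.sin(qr[1]),0,.1606+.5649*np.cos(qr[1])]);s0=np.array([0,0,.1606])
    m=1
    pts=[(P,.06) for P in seg(e,w,5)+seg(w,w2,4)]+[(P,.065) for P in seg(w2,p-d*.17,3)]+[(P,.115) for P in seg(p-d*.17,p-d*.08,3)]+[(p-d*.06,.08),(p-d*TIP,.02)]
    for P,r in pts:
        m=min(m,P[2]-r-.02)                       # bench
        L=RH.inv().apply(P-np.array([H[0],H[1],0]))   # hood: sloped solid
        out=max(-( (L[0]+.15)*C25-L[2]*S25)-.04, abs(L[1])-.20, L[2]-.41)
        m=min(m,out-r)
        pr=np.linalg.norm([max(abs(P[0]-.47)-.07,0),max(abs(P[1]+.31)-.07,0),max(P[2]-.40,0)]);m=min(m,pr-r)
        if r>0.06 or P is not None:
            pass
    up=seg(s0,e,12)
    for P,r in pts[6:]:
        m=min(m,min(np.linalg.norm(P-U) for U in up)-r-.075)
        m=min(m,max(np.hypot(P[0],P[1])-.11,P[2]-.27)-r)
    return m
def path(qa,qb,n=15): return min(clr(qa+(qb-qa)*t) for t in np.linspace(0,1,n))
E
python3 - <<'E'
from plan import *
A=np.array(env.read_state()['joint_positions'])
print('now',clr(A))
for tilt in (25,27.5,30,32.5,35):
  for s,o in ((.105,.09),(.105,.06),(.105,.028),(.12,.028),(.17,.028)):
    q=env.inverse_kinematics(tcp_for(s,0,o,tilt),tool_or(tilt));print(tilt,s,o,None if q is None else (np.round(q,1),round(clr(np.array(q)),3)))
E
```

```text
now -0.0699523321652794
25 0.105 0.09 None
25 0.105 0.06 None
25 0.105 0.028 None
25 0.12 0.028 (array([  -9. ,   25.5,  -60.2, -177.9,  -60.7,  -90.2]), np.float64(-0.074))
25 0.17 0.028 (array([  -8.9,   17.5,  -55.1, -177.7,  -47.6,  -90.8]), np.float64(-0.074))
27.5 0.105 0.09 None
27.5 0.105 0.06 None
27.5 0.105 0.028 (array([  -9.1,   25.8,  -60.4, -177.9,  -58.7,  -90.2]), np.float64(-0.074))
27.5 0.12 0.028 (array([  -9. ,   23.1,  -58.9, -177.8,  -54.5,  -90.3]), np.float64(-0.074))
27.5 0.17 0.028 (array([  -8.9,   15.8,  -53.6, -177.5,  -41.9,  -91. ]), np.float64(-0.074))
30 0.105 0.09 None
30 0.105 0.06 None
30 0.105 0.028 (array([  -9. ,   23.5,  -59. , -177.8,  -52.5,  -90.3]), np.float64(-0.074))
30 0.12 0.028 (array([  -9. ,   21.1,  -57.4, -177.7,  -48.5,  -90.5]), np.float64(-0.074))
30 0.17 0.028 (array([  -8.8,   14.4,  -52. , -177.3,  -36.4,  -91.2]), np.float64(-0.074))
32.5 0.105 0.09 None
32.5 0.105 0.06 (array([  -9.2,   17.7,  -60.4, -177.4,  -45.6,  -90.6]), np.float64(-0.042))
32.5 0.105 0.028 (array([  -8.9,   21.5,  -57.5, -177.7,  -46.5,  -90.5]), np.float64(-0.074))
32.5 0.12 0.028 (array([  -8.9,   19.2,  -55.9, -177.6,  -42.6,  -90.7]), np.float64(-0.074))
32.5 0.17 0.028 (array([  -8.8,   13.1,  -50.3, -177.1,  -30.9,  -91.5]), np.float64(-0.074))
35 0.105 0.09 (array([  -9.3,   11.7,  -61. , -176.8,  -37.8,  -91.1]), np.float64(-0.013))
35 0.105 0.06 (array([  -9.1,   15.8,  -58.7, -177.3,  -39.5,  -90.9]), np.float64(-0.043))
35 0.105 0.028 (array([  -8.9,   19.7,  -55.9, -177.6,  -40.6,  -90.7]), np.float64(-0.075))
35 0.12 0.028 (array([  -8.9,   17.7,  -54.3, -177.4,  -36.9,  -91. ]), np.float64(-0.075))
35 0.17 0.028 (array([  -8.7,   12.1,  -48.6, -176.7,  -25.6,  -92. ]), np.float64(-0.075))
```

```bash
python3 - <<'E'
from plan import *
t=np.radians(15)
A=np.array(env.inverse_kinematics([.38,-.17,.40],env.read_state()['tool_rot']))
B=None
for tilt,s,o in ((35,.105,.1),(36,.105,.11),(38,.105,.12),(40,.105,.13),(35,.105,.09)):
  q=env.inverse_kinematics(tcp_for(s,0,o,tilt),tool_or(tilt))
  if q is not None: print(tilt,s,o,np.round(q,1),clr(np.array(q)))
  if q is not None and B is None: B=np.array(q)
print('A',A.round(1),clr(A),'B',clr(B))
rng=np.random.default_rng(1);best=(-9,)
lo=np.array([-60,-45,-58,-175,-120,-165]);hi=np.array([40,25,20,0,-15,-90])
V=[v for v in rng.uniform(lo,hi,(3000,6)) if clr(v)>.03]
print(len(V))
for v in V:
  b1=path(A,v,9); 
  if b1<.02: continue
  b2=path(v,B,12)
  if min(b1,b2)>best[0]: best=(min(b1,b2),v,None);
c1=[v for v in V if path(A,v,9)>.02];c2=[v for v in V if path(v,B,9)>min(-.01,clr(B)-.002)]
print(best[0],best[1].round(0) if len(best)>1 else None,len(c1),len(c2))
for i in c1[:150]:
  for j in c2[:150]:
    m=min(path(A,i,12),path(i,j,9),path(j,B,12)) if False else path(i,j,7)
    if m>best[0]: best=(m,i,j)
print(best)
E
```

```text
38 0.105 0.12 [  -9.5    5.2  -60.5 -175.8  -27.8  -92.2] 0.01664161343361735
40 0.105 0.13 [  -9.5    2.5  -59.3 -174.9  -21.9  -93.1] 0.02619406879332055
35 0.105 0.09 [  -9.3   11.7  -61.  -176.8  -37.8  -91.1] -0.012805189090353095
A [  -2.   -12.6  -11.2   -0.5  -76.2 -167.8] -0.0030128259627026505 B 0.01664161343361735
1885
-9 None 0 1447
(-9,)
```

```bash
python3 - <<'E'
from plan import *
A0=np.array(env.inverse_kinematics([.38,-.17,.40],env.read_state()['tool_rot']))
A=np.array(env.inverse_kinematics([.36,-.10,.42],env.read_state()['tool_rot']))
B=np.array(env.inverse_kinematics(tcp_for(.105,0,.12,38),tool_or(38)))
print(clr(A0),A.round(1),clr(A),B.round(1))
rng=np.random.default_rng(1);best=(-9,)
lo=np.array([-60,-45,-58,-175,-120,-165]);hi=np.array([40,25,20,0,-15,-90])
V=[v for v in rng.uniform(lo,hi,(5000,6)) if clr(v)>.03]
L=[]
for v in V:
  b1=path(A,v,8)
  if b1<.0: continue
  b2=path(v,B,12)
  if min(b1,b2)>.005: L.append((max(np.abs(A-v).max(),20)+np.abs(v-B).max(),min(b1,b2),v))
L.sort(key=lambda a:-a[1]+a[0]*1e-4);print(len(L))
for l in L[:4]: print(l[0],l[1],l[2].round(0))
if L: np.save('via.npy',L[0][2])
E
```

```text
-0.0030128259627026505 [ 128.8  -64.4  -19.5   19.7 -142.9   76.4] 0.022941922819217142 [  -9.5    5.2  -60.5 -175.8  -27.8  -92.2]
1202
209.48535560753072 0.01664161343361735 [  12.  -30.  -21. -143.  -36.  -93.]
215.77936772437292 0.016046115283382803 [  32.  -19.  -14. -149.  -26.  -91.]
222.33130373658253 0.01664161343361735 [  28.  -36.  -20. -128.  -25.  -98.]
217.52627164350926 0.016139360260086666 [  15.  -29.  -32. -164.  -17.  -97.]
```

```bash
python3 - <<'E'
from plan import *
q=np.array(env.inverse_kinematics([.38,-.17,.40],env.read_state()['tool_rot']))
B=np.array(env.inverse_kinematics(tcp_for(.105,0,.12,38),tool_or(38)))
A=q
for d in ([0,-10,0,0,0,0],[10,-10,0,0,0,0],[20,-10,0,0,0,0],[10,-20,0,0,0,0]): print(d,clr(q+d),fk(q+d,k)[0].round(2))
rng=np.random.default_rng(1)
lo=np.array([-30,-45,-58,-175,-100,-165]);hi=np.array([40,20,20,-10,-15,-90])
V=[v for v in rng.uniform(lo,hi,(6000,6)) if clr(v)>.03]
L=[]
for v in V:
  b1=path(A,v,8)
  if b1<-.0035: continue
  b2=path(v,B,14)
  if b2>.012: L.append((np.abs(A-v).max()+np.abs(v-B).max(),min(clr(A+(v-A)*t) for t in (.3,.5,.7,1)),v))
L.sort(key=lambda a:-a[1]+a[0]*2e-4);print(len(L))
for l in L[:4]: print(l[0],l[1],l[2].round(0),fk(l[2],k)[0].round(2))
np.save('via.npy',L[0][2])
E
```

```text
[0, -10, 0, 0, 0, 0] 0.06912561679272232 [ 0.33 -0.17  0.46]
[10, -10, 0, 0, 0, 0] 0.08579447861948543 [ 0.36 -0.11  0.46]
[20, -10, 0, 0, 0, 0] 0.12216380064481396 [ 0.37 -0.04  0.46]
[10, -20, 0, 0, 0, 0] 0.14640103104496854 [ 0.3  -0.12  0.52]
2238
225.0328378765924 0.21687846037040504 [  39.  -39.   19. -146.  -31. -106.] [-0.17  0.16  1.23]
205.41852860712655 0.2087889770028184 [  36.  -34.   19. -126.  -23. -162.] [0.02 0.26 1.18]
187.11968895649122 0.19567901247145575 [  11.  -43.   10. -117.  -25. -154.] [0.07 0.21 1.1 ]
175.27221798212202 0.19247666471152636 [  39.  -40.    9.  -91.  -23. -100.] [0.11 0.25 1.04]
```

```bash
python3 - <<'E'
from plan import *
q=np.array(env.inverse_kinematics([.38,-.17,.40],env.read_state()['tool_rot']))
A=q+[10,-15,0,0,0,0]
B=np.array(env.inverse_kinematics(tcp_for(.105,0,.12,38),tool_or(38)))
print(clr(A))
rng=np.random.default_rng(2)
lo=np.array([-20,-35,-58,-175,-90,-165]);hi=np.array([20,10,10,-60,-20,-90])
V=[v for v in rng.uniform(lo,hi,(6000,6)) if clr(v)>.06]
L=[]
for v in V:
  b1=path(A,v,8)
  if b1<.06: continue
  ts=np.linspace(0,1,14);c=[clr(v+(B-v)*t) for t in ts]
  if min(c)>.015: L.append((np.abs(A-v).max()+np.abs(v-B).max(),b1,v))
L.sort(key=lambda a:a[0]+a[2][1]*0+abs(a[2][0]));print(len(L))
for l in L[:4]: print(l[0],l[1],l[2].round(0),[fk(A+(l[2]-A)*t,k)[0].round(2) for t in (0,.5,1)],[fk(l[2]+(B-l[2])*t,k)[0].round(2) for t in (.5,1)])
v=L[0][2];np.save('via.npy',v)
env.move_straight([.42,-.185,.28],rate=.3)
env.move_straight([.38,-.17,.40],rate=.3);st()
env.set_joints(A);st('A');env.set_joints(v);st('V')
f=env.grab_frame('scene');save(f,'s9')
E
```

```text
0.11489063479667018
1167
175.27221798212202 0.09869570208969937 [  -0.  -14.  -20.  -65.  -37. -111.] [array([ 0.33, -0.11,  0.49]), array([0.43, 0.05, 0.42]), array([0.52, 0.11, 0.41])] [array([0.52, 0.19, 0.27]), array([0.5 , 0.09, 0.13])]
175.272217982122 0.061185444459159244 [   0.   -3.  -43. -142.  -47. -118.] [array([ 0.33, -0.11,  0.49]), array([0.35, 0.25, 0.34]), array([0.52, 0.28, 0.37])] [array([0.54, 0.18, 0.25]), array([0.5 , 0.09, 0.13])]
175.27221798212202 0.06740970423841691 [  -0.   -2.  -39. -125.  -54. -127.] [array([ 0.33, -0.11,  0.49]), array([0.34, 0.22, 0.33]), array([0.49, 0.31, 0.38])] [array([0.54, 0.2 , 0.27]), array([0.5 , 0.09, 0.13])]
175.27221798212202 0.11489063479667018 [   0.  -17.   -9.  -72.  -59. -116.] [array([ 0.33, -0.11,  0.49]), array([0.39, 0.08, 0.46]), array([0.45, 0.22, 0.54])] [array([0.54, 0.23, 0.4 ]), array([0.5 , 0.09, 0.13])]
 t 15.85 p [ 0.3798 -0.1697  0.3987] rot [-75.1  -2.6 -80.1] F [-0.8  0.6 -1. ] q [  -1.9  -12.6  -11.3   -0.5  -76.2 -167.8]
A t 16.4 p [ 0.3289 -0.1116  0.4903] rot [-60.4  -5.6 -71.2] F [-0.1 -0.1 -0.7] q [   8.1  -27.6  -11.3   -0.5  -76.2 -167.8]
V t 17.53 p [0.5221 0.1144 0.4068] rot [-19.8   4.6 -56.2] F [-1.  -0.2  0.5] q [  -0.   -14.   -20.2  -65.2  -37.  -111.3]
```

View pics/s9.png

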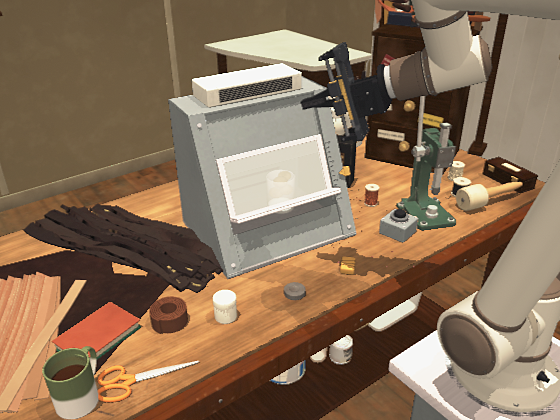

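The arm is clear of the hood. On to the pose in front of the lip.

```bash
python3 - <<'E'
from plan import *
B=np.array(env.inverse_kinematics(tcp_for(.105,0,.12,38),tool_or(38)));print(B.round(1))
assert abs(B[0]+9.5)<3
env.set_joints(B);st('B')
f=env.grab_frame('wrist');save(f,'w10');g=env.grab_frame('scene');save(g,'s10')
c=cam(f)
for t in (0,.03,.06,.08): print(t,proj(c,hw(np.array([slope(.098+t,y,o) for y in (-.146,0,.146) for o in (.04,)]),H)).round(0).tolist())
for n in ('mark_tip','sash_pointer','lip_edge','lip_under'): print(n,[(np.round(d['xyz'],3),round(d['score'],2)) for d in env.search_frame(f,n)[:2]])
E
```

```text
[  -9.5    5.2  -60.5 -175.8  -27.8  -92.2]
B t 19.27 p [0.4974 0.0903 0.13  ] rot [-90.   52.1 173.1] F [-0.1  0.2 -0.3] q [  -9.5    5.1  -60.5 -175.7  -27.8  -92.2]
0 [[469.0, 203.0], [278.0, 203.0], [88.0, 203.0]]
0.03 [[481.0, 167.0], [278.0, 167.0], [76.0, 166.0]]
0.06 [[494.0, 126.0], [278.0, 125.0], [63.0, 125.0]]
0.08 [[504.0, 95.0], [278.0, 95.0], [53.0, 94.0]]
mark_tip [(array([ 0.578, -0.105,  0.163]), 0.98)]
sash_pointer [(array([0.619, 0.082, 0.169]), 0.93)]
lip_edge [(array([0.614, 0.081, 0.16 ]), 0.64)]
lip_under [(array([0.558, 0.086, 0.134]), 0.81), (array([0.618, 0.077, 0.168]), 0.16)]
```

View pics/w10.png

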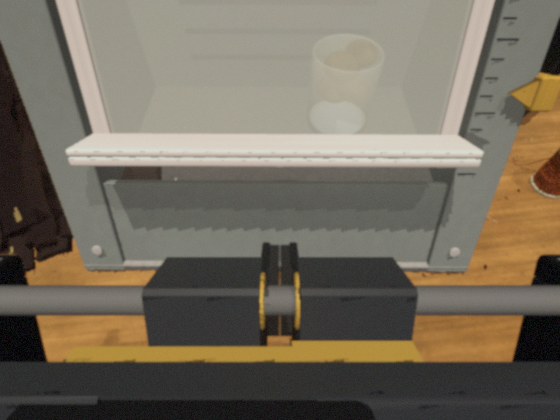

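View pics/s10.png

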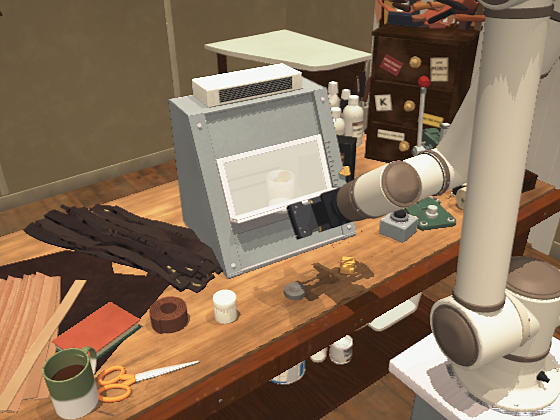

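```bash
python3 -c "
import cv2
a=cv2.imread('pics/w10.png')[60:180,420:560];cv2.imwrite('pics/w10z.png',cv2.resize(a,(700,600),interpolation=cv2.INTER_CUBIC))"
```

```text
(no output)
```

View pics/w10z.png

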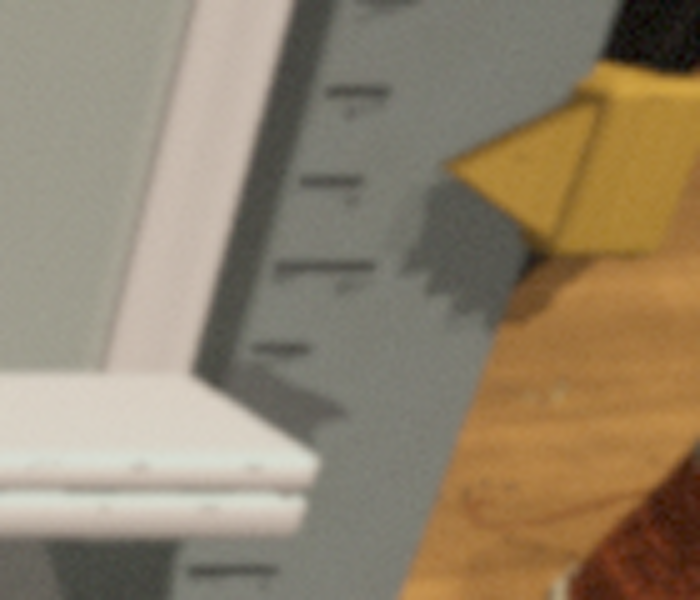

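```bash
python3 -c "
import cv2,numpy as np
a=cv2.imread('pics/top1.png')[200:245,330:380];b=cv2.imread('pics/scene1.png')[160:205,320:370]
cv2.imwrite('pics/pp.png',np.hstack([cv2.resize(x,(400,360),interpolation=cv2.INTER_CUBIC) for x in (a,b)]))"
```

```text
(no output)
```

View pics/pp.png

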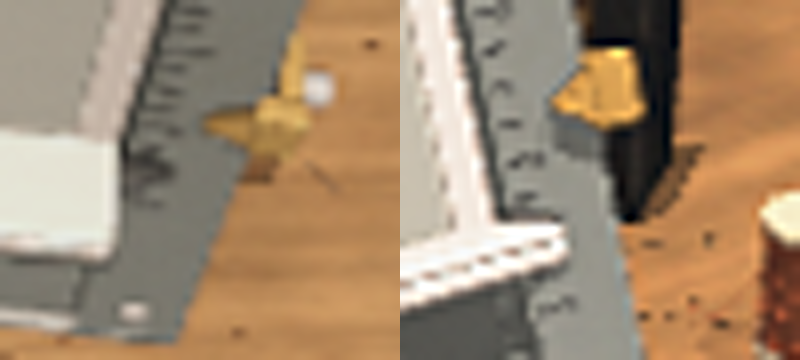

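```bash
cat >> h.py <<'E'
def tohood(P):
    L=RH.inv().apply(np.asarray(P)-np.array([H[0],H[1],0])); x=L[0]+.15
    return np.array([x*S25+L[2]*C25, L[1], -x*C25+L[2]*S25])  # s,y,o
E
python3 - <<'E'
from h import *
w=env.grab_frame('wrist');cs=cam(env.grab_frame('scene'));ct=cam(env.grab_frame('top'));c=cam(w)
P,e=tri(c,(490,142),ct,(351.9,220.6));print('ptr',P,tohood(P).round(4),e)
A,e=tri(c,(509,93.6),ct,(355.6,215.2));print('arrow wt',A,tohood(A).round(4),e)
A,e=tri(c,(509,93.6),cs,(338.8,172.5));print('arrow ws',A,tohood(A).round(4),e)
for t,n in (('mark_tip','m'),('sash_pointer','p')):
  r=env.trace(w,t)[0];m=np.array(r['mask']);ys,xs=np.nonzero(m);print(t,r['score'],xs.min(),xs.max(),ys.min(),ys.max(),m.sum())
# lip front edge t
for r in (162,164,166): 
  d=ray(c,(276,r));# intersect with plane o=.04
  for o in (.04,):
    n=RH.apply([-C25,0,S25]);P0=hw(slope(0,0,o),H);X=c['p']+d*((P0-c['p'])@n)/(d@n);print(r,tohood(X))
for uv in ((490,142),(509,93.6)):
  d=ray(c,uv)
  for o in (0,.005,.01): 
    n=RH.apply([-C25,0,S25]);P0=hw(slope(0,0,o),H);X=c['p']+d*((P0-c['p'])@n)/(d@n);print(uv,o,tohood(X).round(4))
E
```

```text
ptr [ 0.56817451 -0.0861838   0.12717801] [ 0.136  -0.1664  0.0092] 0.00207548912134086
arrow wt [ 0.58071499 -0.09003539  0.16166295] [ 0.1727 -0.1687  0.0121] 0.0012595313445636852
arrow ws [ 0.55578432 -0.06402273  0.1822388 ] [ 0.1796 -0.1459  0.0461] 0.0016459271194795848
mark_tip 0.79 510 559 73 109 1237
sash_pointer 0.67 55 494 0 166 67060
162 [0.13088908 0.00156027 0.04      ]
164 [0.12935447 0.00156765 0.04      ]
166 [0.12780991 0.00157508 0.04      ]
(490, 142) 0 [ 0.1325 -0.1738 -0.    ]
(490, 142) 0.005 [ 0.1342 -0.1704  0.005 ]
(490, 142) 0.01 [ 0.1358 -0.1671  0.01  ]
(509, 93.6) 0 [ 0.1707 -0.1761 -0.    ]
(509, 93.6) 0.005 [ 0.1716 -0.1727  0.005 ]
(509, 93.6) 0.01 [ 0.1725 -0.1694  0.01  ]
```

Pointer tip is at wrist pixel (490,142) and arrow tip at (509,94), so about 37 mm of travel is needed. Next I'll slide the fingertips under the lip and feel for contact.

```bash
python3 - <<'E'
from h import *
T=34
print(env.move_straight(tcp_for(.107,0,.075,35),rotation=tool_or(35),rate=.1,force_limit=10));st()
print(env.move_straight(tcp_for(.107,0,.030,T),rotation=tool_or(T),rate=.06,force_limit=8));s=st()
f=env.grab_frame('wrist');save(f,'w11');f=env.grab_frame('scene');save(f,'s11')
print(env.move_straight(tcp_for(.126,0,.030,T),rate=.02,force_limit=2.5));s=st();print(tohood(s['position']),tohood(tcp_for(.126,0,.030,T)))
cv2.imwrite('pics/c11.png',np.hstack([cv2.resize(cv2.imread('pics/w11.png'),(400,300)),cv2.resize(f['image'][140:260,225:385],(400,300))]))
E
```

```text
False
 t 20.42 p [0.5385 0.0852 0.1128] rot [-90.   54.9 173. ] F [-0.3 -0.2  0.6] q [  -9.2   13.5  -59.7 -177.   -38.1  -91. ]
False
 t 21.32 p [0.5794 0.0802 0.0944] rot [-90.  56. 173.] F [ 0.2  0.5 -0.9] q [  -8.9   19.9  -56.5 -177.6  -42.4  -90.7]
True
 t 22.0 p [0.5832 0.0797 0.1029] rot [-90.   55.9 173. ] F [-0.1  0.2 -0.4] q [  -8.9   18.4  -55.4 -177.5  -39.7  -90.8]
[1.11847481e-01 4.34514762e-05 3.70824382e-03] [ 1.21776269e-01 -3.95973369e-18  3.33241480e-03]
```

View pics/c11.png

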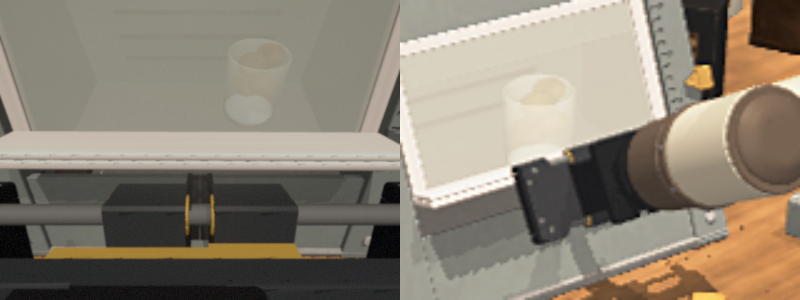

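```bash
python3 - <<'E'
from h import *
T=34
for s in (.120,.124,.128,.132):
  r=env.move_straight(tcp_for(s,0,.030,T),rate=.03,force_limit=15);a=st(str((s,r)))
  if r: break
f=env.grab_frame('wrist');save(f,'w12')
cv2.imwrite('pics/w12z.png',cv2.resize(f['image'][60:200,380:560],(720,560),interpolation=cv2.INTER_CUBIC))
E
```

```text
(0.12, False) t 22.32 p [0.5845 0.0796 0.1057] rot [-90.   55.7 173.1] F [-1.7  0.8 -1.8] q [  -8.9   17.9  -55.  -177.4  -38.5  -90.9]
(0.124, False) t 22.6 p [0.5865 0.0793 0.1098] rot [-90.   55.7 173.1] F [-2.2 -0.4 -2.3] q [  -8.9   17.3  -54.5 -177.4  -37.6  -91. ]
(0.128, False) t 22.88 p [0.5888 0.079  0.1141] rot [-90.   55.8 173.1] F [-3.1  0.5 -0.8] q [  -8.9   16.8  -54.  -177.4  -36.6  -91. ]
(0.132, False) t 23.17 p [0.5907 0.0787 0.1179] rot [-90.   55.8 173. ] F [-2.5 -0.6 -1.7] q [  -8.9   16.3  -53.6 -177.3  -35.7  -91.1]
```

View pics/w12.png

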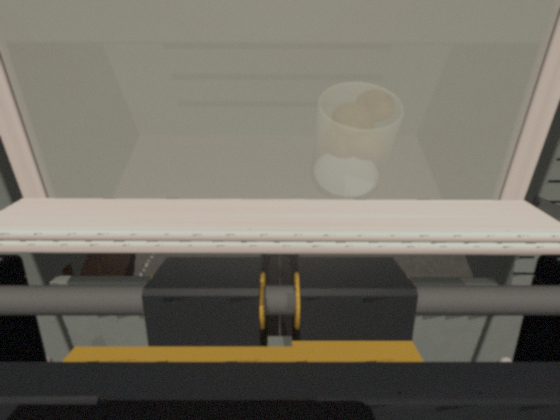

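```bash
cat >> h.py <<'E'
def view(n):
    # back off to viewing pose
    f=env.grab_frame('wrist');save(f,n)
    cv2.imwrite(f'pics/{n}z.png',cv2.resize(f['image'][40:180,400:560],(720,630)[:2] if 0 else (640,560),interpolation=cv2.INTER_CUBIC))
    return f
E
python3 - <<'E'
from h import *
T=34
r=env.move_straight(tcp_for(.150,0,.030,T),rate=.04,force_limit=15);st(str(r))
env.move_straight(tcp_for(.140,0,.030,T),rate=.1);st()
env.move_straight(tcp_for(.125,0,.12,38),rotation=tool_or(38),rate=.15);st()
view('w13')
E
```

```text
False t 23.82 p [0.5989 0.0776 0.1351] rot [-90.  56. 173.] F [-1.5 -0.3  0.2] q [  -8.8   14.1  -51.5 -177.1  -31.6  -91.4]
 t 24.07 p [0.5943 0.0781 0.1248] rot [-90.   55.8 173. ] F [-0.1  0.6  0.2] q [  -8.8   15.3  -52.6 -177.2  -33.8  -91.3]
 t 24.83 p [0.5062 0.0889 0.1482] rot [-90.   52.1 173. ] F [-0.3 -0.3 -0.9] q [  -9.3    2.5  -57.6 -175.1  -22.3  -93.1]
```

View pics/w13z.png

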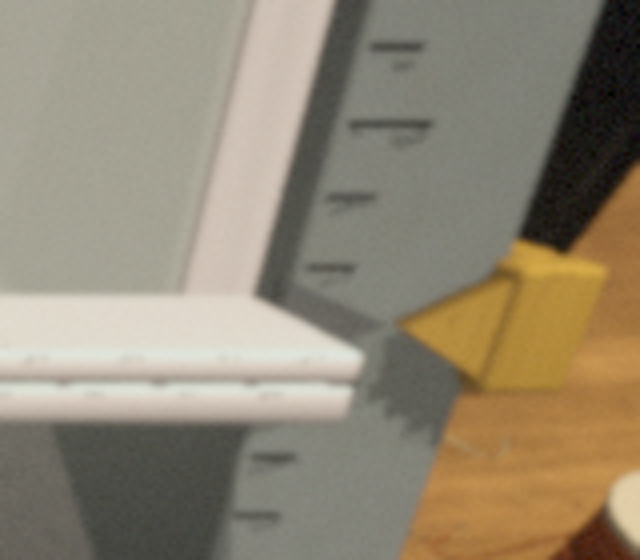

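```bash
python3 - <<'E'
from h import *
w=env.grab_frame('wrist');c=cam(w)
def atO(uv,o):
    d=ray(c,uv);n=RH.apply([-C25,0,S25]);P0=hw(slope(0,0,o),H);return tohood(c['p']+d*((P0-c['p'])@n)/(d@n))
im=w['image'].astype(int)
print('col 200 rows',[(r,im[r,200].tolist()) for r in range(124,156,2)])
for r in (141,143,145): print(r,atO((276,r),.04).round(4))
for o in (.005,.01): print(atO((497,120),o).round(4),atO((500,121.2),o).round(4))
cv2.imwrite('pics/w13zz.png',cv2.resize(w['image'][95:145,460:525],(780,600),interpolation=cv2.INTER_LANCZOS4))
cv2.imwrite('pics/w13c.png',cv2.convertScaleAbs(cv2.resize(w['image'][95:145,460:525],(780,600),interpolation=cv2.INTER_CUBIC),alpha=2.2,beta=-120))
g=env.grab_frame('scene');t=env.grab_frame('top')
cv2.imwrite('pics/pp2.png',np.hstack([cv2.resize(x,(400,360),interpolation=cv2.INTER_CUBIC) for x in (t['image'][195:240,330:380],g['image'][155:200,320:370])]))
E
```

```text
col 200 rows [(124, [205, 218, 224]), (126, [214, 226, 224]), (128, [204, 216, 220]), (130, [187, 199, 212]), (132, [163, 173, 186]), (134, [168, 180, 180]), (136, [208, 221, 222]), (138, [190, 202, 215]), (140, [181, 193, 207]), (142, [163, 175, 189]), (144, [115, 125, 133]), (146, [95, 104, 110]), (148, [96, 104, 110]), (150, [90, 100, 105]), (152, [99, 107, 110]), (154, [95, 103, 109])]
141 [0.167  0.0012 0.04  ]
143 [0.1656 0.0012 0.04  ]
145 [0.1641 0.0012 0.04  ]
[ 0.1723 -0.1701  0.005 ] [ 0.1714 -0.1728  0.005 ]
[ 0.1736 -0.1668  0.01  ] [ 0.1727 -0.1694  0.01  ]
```

View pics/w13c.png

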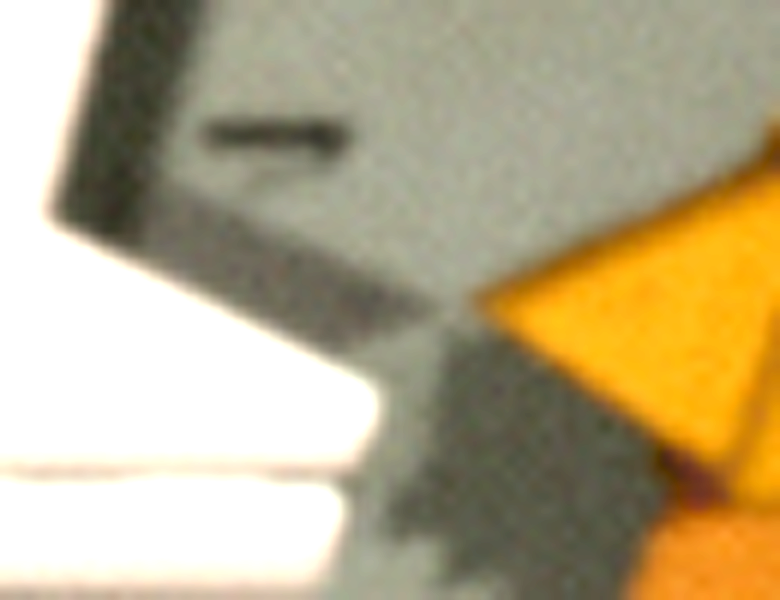

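View pics/pp2.png

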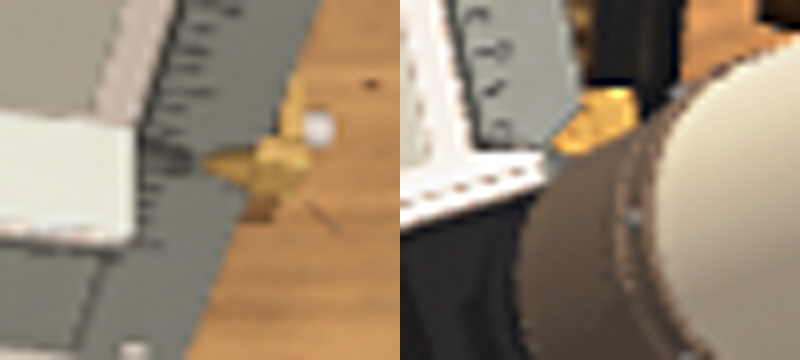

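In the wrist picture the pointer tip is at row 120.7 and the arrow tip at row 120.0, a difference of about 0.5 mm. The top view also shows them level. I'll check the bystanders and that the sash holds, then hand in.

```bash
python3 - <<'E'
from h import *
env.dwell(.7)
w=env.grab_frame('wrist');t=env.grab_frame('top');save(t,'t20')
print('diff',np.abs(w['image'].astype(int)-cv2.imread('pics/w13.png')).mean())
for n in ('wax_pot','beeswax','dome_anvil','belt_coil','spool_rust'): print(n,[(np.round(d['xyz'],3),round(d['score'],2)) for d in env.search_frame(t,n)[:1]])
st()
E
```

```text
diff 3.7503330498866214
wax_pot [(array([0.456, 0.348, 0.059]), 0.85)]
beeswax [(array([0.414, 0.024, 0.019]), 0.64)]
dome_anvil [(array([0.429, 0.172, 0.016]), 0.6)]
belt_coil [(array([0.515, 0.458, 0.04 ]), 0.78)]
spool_rust [(array([ 0.612, -0.242,  0.054]), 0.69)]
 t 26.08 p [0.5053 0.0892 0.1474] rot [-90.  52. 173.] F [ 0.5 -0.4  0.1] q [  -9.3    2.5  -57.7 -175.1  -22.3  -93.1]
```

View pics/t20.png

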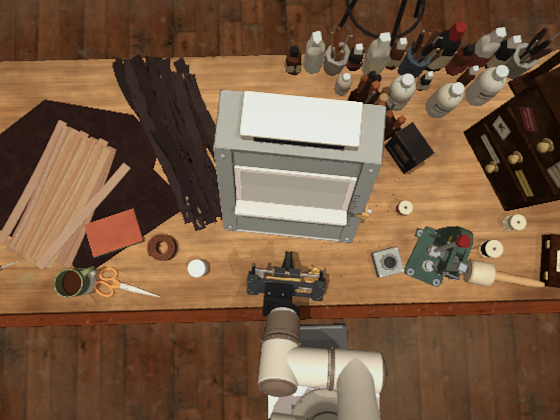

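```bash
python3 - <<'E'
from h import *
print(env.close_job());st()
E
```

```text
the job is handed in; nothing more can be done
None
the job is handed in; nothing more can be done
```

I pressed the fan button, pushed the window up to the arrow clip, and handed the job in with the window standing there by itself. The robot's clock was at about 26 s of the 51 s allowed.

- **Fan button:** I pressed it first, with shut fingers, down to a hard stop at about 33 N, well above the 5 N it needs, then let go. A picture afterwards showed it back up.
- **Window:** I pushed it up about 36 mm from beneath the lip's lower edge at about 3 N, grasping nothing and keeping off the pane. I then drew down and back out.
- **Last checks:** Pointer and arrow tips are level within about 0.5–1 mm in the wrist picture, and the top view also shows them level. Force on the tool was about zero, with the fingers clear of the hood.
- **Things standing about:** The pot, belt coil and spool were found within about 4 mm of where they started. The beeswax also was, though partly covered by the gripper in that view. The dome anvil read 13 mm off, but the gripper was covering part of it. Nothing went near it, and no contact force showed there. I did not look at the jar inside the hood again at the end.

**Disagreement found:** The real fingertips sat about 27 mm behind the stated tool point. The button contact and the camera views agreed on this, and I allowed for it when going under the lip.

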